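# Fetch the clarinet barrel from behind the bottles

## Robot

A 6-joint arm with a two-finger parallel gripper is mounted at the origin on the work surface. World frame = base frame: x ahead of the robot, y to its left, z up, the work surface at z = 0. Lengths are in m, angles in rad, forces in N, time in s.
With the tool pointing down it reaches from about 0.3 to 0.85 m from the base axis. Payload 4.2 kg.
Tool frame: the origin (TCP) lies midway between the tips of the shut fingers; the grasp point (between the pads) lies 19 mm behind it; z points along the fingers, y is the line along which they close (so a half turn about z gives the same grasp; the last joint's range is limited). The gripper opens to 91 mm and grips with 3 to 60 N. Pads are 32 mm wide; open, the fingers measure 118 mm over their backs; the gripper's body (76 mm by 178 mm) begins 60 mm behind the grasp point.
Start: joints at [-1.159, 0.32, 1.565, -0, 1.257, -0.02], TCP at [0.241, -0.522, 0.214] pointing down, gripper open.
Joint ranges: [-3.11, 3.11], [-0.84, 2.01], [0.21, 2.61], [-1.34, 4.49], [0.05, 2.63], [-2.56, 2.56]. Speed limits (rad/s): [2.57, 2.57, 3.14, 3.14, 3.14, 3.14].

## Interface

Orientations are given as a unit quaternion [w, x, y, z].
In Python, from plant import bot gives the robot as it stands.
- The arm moves only by the tool carry_out, never from a script. Its arguments are lists of equal length, an entry for each row: "linear": the shift along the tool's x, y, z in cm, a list of three; "dr": the turn, a rotation vector about the tool's x, y, z in degrees, a list of three; "fingers": the opening, from 0 (shut) to 1 (fully open). A call has exactly 5 rows; each row shifts and turns the commanded pose from where the row before left it, along the tool's axes as they then stand; what a row does not reach is not made up. A row lasts 1/8 s, in which the tool goes at most 62.5 mm and 10.7 degrees, less where a joint would pass 70% of its speed; a pose out of reach is approached as far as the arm can. A call is refused whole if a number of a shift passes 6.25 or a number of a turn 10.7, either way. A call with a gripper value outside its range is refused whole. The fingers move at their own pace and stop on an object; "grip_force" is the grip in N (left out, the last holds). Time passes only in rows, so rows that do not move let the fingers close, or fill a call up. It gives the time, the measured TCP pose, the force, the opening and the grip force at its end, in the units of the state.
- bot.read_state(): the state, without advancing time (a new reading comes with each control period).
- bot.grab_frame(name): name is "scene" or "top" or "wrist"; returns (picture, depth): 384x512x3 uint8, blue, green, red; 384x512 float32, m along the optical axis (not along the pixel's ray), 0 where there is no reading.
- bot.get_calibration(name): a dict with "K" (3x3 intrinsics, pixels), "dist_coeffs" ([k1, k2, p1, p2, k3] as OpenCV has them; the pictures are not rectified), "position" and "orientation" of the camera in the world. Camera axes: x right, y down, z forward; pixel columns grow to the right and rows downward; lengths in m; the calibration is good to about 2 mm. A picture is of the moment at which its call begins: read the wrist's pose just before it. get_calibration takes no time and is no camera call; for the wrist camera it gives the pose at the moment of the call.
- bot.job_done(): hands the job in; it is judged then, once.
The state is a dict: "time_s": time; "joint_pos": joint angles; "dq": joint speeds; "joint_efforts": joint torques, N m; "ee_pos": TCP position; "tool_rot": TCP orientation; "force": force on the tool from outside, world axes, zero at the start; "ft_torque": the same for the moment, N m; "grip_width": finger opening in m; "grasp_force": force on a finger pad.
Only numpy, scipy, OpenCV 4.12 (cv2) and the standard library are available. Lean on these libraries where they do the work, as an engineer would, in place of code of your own. Each camera call takes 0.05 s, during which the arm holds its last target. There are 200 camera calls.

## Task

The clarinet barrel has been left in the supply tray, behind the tin, the flask and the jar. Stand all three of these upright on the cork mat, fetch the barrel and stand it upright in the middle of the empty compartment of the job tray, then put the tin, the flask and the jar back in the supply tray, each where it stood before. Keep the three upright all the time, set everything down without dropping it, and leave the clarinet's bell and mouthpiece where they are.

Things in the scene. Friction and masses are not known exactly. Their poses are not given: they have to be found in the camera images.
- supply_tray: Fixed low light-wood tray, 158 (x) x 284 (y) mm, rim 22 mm high, inner floor 8 mm above the bench. Origin: centre of its underside; +x points away from the robot. Tin, flask and jar start on its floor in a row along y, 27 mm to the -x side of the middle, 78 mm apart, in any order. Close behind them (+x) stands the barrel; they are 80 mm taller, in the way of a gripper from above.
- tin: Loose flat-sided rectangular metal can, 42 (x) x 64 (y) mm, body 127 mm tall, with a round black screw cap of 29 mm diameter centred on top, from 131 to 153 mm above its underside; 0.14 to 0.28 kg. Can be lifted by the cap. Origin: centre of its underside; z up.
- flask: Loose round amber glass bottle, 48 mm diameter to 114 mm height, shoulder above that, round black screw cap of 30 mm diameter from 132 to 156 mm above its underside; 0.13 to 0.25 kg. Can be lifted by the cap. Origin: centre of its underside; z up.
- jar: Loose straight round white jar, 54 mm diameter, with a wide metal screw lid of 51 mm diameter from 126 to 150 mm above its underside; 0.14 to 0.28 kg. Can be lifted by the lid. Origin: centre of its underside; z up.
- barrel: Loose clarinet barrel standing on end: short black tube, 34 mm diameter, 64 mm tall, with a metal ring at both ends; 0.05 kg. Origin: centre of its underside; z up.
- mat: Fixed cork bench mat, 130 (x) x 300 (y) x 6 mm thick, at the left or right of the robot: the side area. Origin: centre of its underside. Room for the three bottles in a row along its y, 90 mm apart.
- job_tray: Fixed wooden tray on the other side, 184 (x) x 277 (y) mm, walls 26 mm high. In its -x half lie two black keyed clarinet joints (fixed, tops 37 mm above the bench). Its +x half is a row along y of three square compartments, 85 mm inside, 90 mm apart, 43 mm to the +x side of the tray's middle: for bell, mouthpiece, and one empty, in any order. Origin: centre of its underside.
- liner: The cork floor of the empty compartment of the job tray, 83 x 83 x 1.5 mm, its top 7.5 mm above the bench; the barrel is to stand on its middle. Fixed. Origin: centre of its underside; x and y run as in the job tray.
- bell: Clarinet bell standing on its flared foot in the job tray: black, metal rings, foot 77 mm diameter, 44 mm at the top, 106 mm tall; loose, not to be disturbed. Origin: centre of its underside.
- mouthpiece: Clarinet mouthpiece in its metal cap, standing cap down in the job tray, cork tenon up: 34 mm diameter, 90 mm tall; loose, not to be disturbed. Origin: centre of its underside.

How it is judged:
By the outcome, as a careful person would: the job done as asked, in the order asked, and still so for the second after the job is handed in, with the robot touching nothing.
It also fails if it takes over 141 s, if anything falls off the work surface, if the arm or the gripper's body presses on something with over 40 N, if the wrist force passes 120 N, or if a joint passes its speed limit or range.

## Working session

There is one attempt and no reset: what is moved stays moved. The work goes in short steps, Python scripts to look and compute and a tool call to move; the robot and the scene stay as the last step left them, time stands still between calls to the robot, and variables do not carry over. Pictures are saved under pics/ and viewed, at most 14 in all, crops included, and the job is handed in when it is done.

Besides the shell and the picture viewer there is one more tool, called after "Call:" as name(argument=value, ...) on one line, values as JSON. carry_out: Moves the arm, as the interface text tells. Its arguments: {"type":"object","properties":{"linear":{"type":"array"},"dr":{"type":"array"},"fingers":{"type":"array"},"grip_force":{"type":"number"}},"required":["linear","dr","fingers"]}

```bash
ls; mkdir -p pics
cat > h.py <<'E'
import numpy as np, cv2
from scipy.spatial.transform import Rotation as R
from plant import bot
def rot(q): return R.from_quat([q[1],q[2],q[3],q[0]]).as_matrix()
def cloud(n):
    c=bot.get_calibration(n); im,d=bot.grab_frame(n)
    K=np.array(c['K'],float); D=np.array(c['dist_coeffs'],float)
    v,u=np.mgrid[0:384,0:512]
    p=cv2.undistortPoints(np.stack([u,v],-1).reshape(-1,1,2).astype(float),K,D).reshape(384,512,2)
    P=np.dstack([p,np.ones((384,512))])*d[...,None]
    W=P@rot(c['orientation']).T+np.array(c['position']); W[d==0]=np.nan
    return im,d,W,c
E
python3 - <<'E'
from h import *
s=bot.read_state(); print(s)
for n in ['scene','top','wrist']:
    im,d,W,c=cloud(n); cv2.imwrite(f'pics/{n}0.png',im); np.savez(f'{n}0.npz',im=im,W=W)
    print(n,c)
E
```

```text
pics
{'time_s': 0.0, 'joint_pos': array([-1.15899014e+00,  3.20293469e-01,  1.56566321e+00, -3.57820814e-05,
        1.25744928e+00, -2.00128566e-02]), 'dq': array([-0.00024375, -0.00150444,  0.00014005,  0.0004454 ,  0.0004378 ,
        0.0011503 ]), 'joint_efforts': array([ 5.13474024e-04, -4.12460554e+01, -2.31969631e+01,  7.26648071e-02,
        4.54825989e-02, -1.31159595e-04]), 'ee_pos': array([ 0.24042716, -0.52175093,  0.21312556]), 'tool_rot': array([-8.85995915e-04,  9.76780359e-01,  2.14241236e-01, -1.93165111e-04]), 'force': array([ 0.65998847, -0.4285945 , -0.27782556]), 'ft_torque': array([-0.01259046,  0.01599546, -0.00857749]), 'grasp_force': 0.0, 'grip_width': 0.09105145593300788}
scene {'K': array([[497.88576776,   0.        , 255.00898934],
       [  0.        , 497.88576776, 195.28929221],
       [  0.        ,   0.        ,   1.        ]]), 'dist_coeffs': array([-0.01049963,  0.        ,  0.        ,  0.        ,  0.        ]), 'position': array([ 1.38328588, -0.53618414,  0.90782704]), 'orientation': array([-0.35849836,  0.80805401,  0.42418411, -0.19645735])}
top {'K': array([[426.58402426,   0.        , 253.7188452 ],
       [  0.        , 426.58402426, 196.8258033 ],
       [  0.        ,   0.        ,   1.        ]]), 'dist_coeffs': array([-0.07044279,  0.        ,  0.        ,  0.        ,  0.        ]), 'position': array([0.35403604, 0.00186535, 1.29446688]), 'orientation': array([ 0.05845452, -0.69933049,  0.71087037, -0.04672543])}
wrist {'K': array([[311.63089781,   0.        , 258.01598547],
       [  0.        , 311.63089781, 189.10062379],
       [  0.        ,   0.        ,   1.        ]]), 'dist_coeffs': array([0.00551583, 0.        , 0.        , 0.        , 0.        ]), 'position': array([ 0.30694054, -0.49242191,  0.38332253]), 'orientation': array([ 0.10993823,  0.83487591, -0.53457421, -0.07159758])}
```

View pics/top0.png

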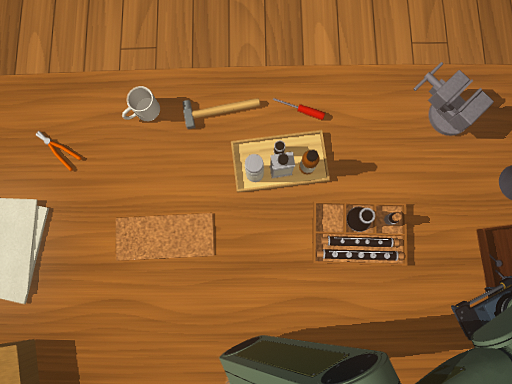

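View pics/scene0.png

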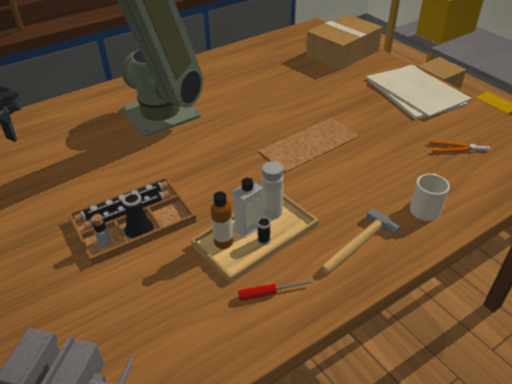

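The top view shows the jar at (255,167), tin at (283,160), flask at (311,160) and barrel at (279,147). The mat is centred on (165,235) and the empty compartment is the left one, at (333,217). In the scene view, the flask, tin and jar stand left to right in the supply tray with the barrel in front of the tin.

Run:
```python
from h import *
for n in ['top','scene']:
    z=np.load(n+'0.npz'); im,W=z['im'],z['W']; Z=W[...,2]
    print(n,'bench z',np.nanmedian(Z[(W[...,0]>.3)&(W[...,0]<.9)&(abs(W[...,1])<.6)]))
    roi=(W[...,0]>.25)&(W[...,0]<.75)&(W[...,1]>-.5)&(W[...,1]<.5)
    for lo,hi in [(.145,.18),(.125,.145),(.1,.125),(.06,.1)]:
        m=(roi&(Z>lo)&(Z<hi)).astype(np.uint8)
        k,l,st,_=cv2.connectedComponentsWithStats(m)
        for i in range(1,k):
            if st[i,4]<15: continue
            P=W[l==i]; (c,r)=cv2.minEnclosingCircle(P[:,:2].astype(np.float32))
            print(lo,'n',st[i,4],'px',st[i,:4],'medz',np.median(P[:,2]).round(4),'ctr',np.round(c,4),'r',round(r,4),'mean',P.mean(0).round(4),'col',im[l==i].mean(0).astype(int))
# rectangles: mat (top, cork at z~6mm), trays
z=np.load('top0.npz'); im,W=z['im'],z['W']; Z=W[...,2]
def rect(name,m,zmax):
    m=cv2.morphologyEx(m.astype(np.uint8),cv2.MORPH_OPEN,np.ones((3,3)))
    k,l,st,_=cv2.connectedComponentsWithStats(m); i=1+np.argmax(st[1:,4])
    P=W[l==i]; print(name,cv2.minAreaRect((P[:,:2]*1000).astype(np.float32)),np.median(P[:,2]),st[i])
Y=W[...,1];X=W[...,0]
roi=(X>.15)&(X<.8)&(abs(Y)<.5)
rect('mat',roi&(Z>.003)&(Z<.012)&(Y>.1)&(X<.45),0)
rect('supply',roi&(Z>.004)&(Z<.03)&(X>.42)&(Y<.2),0)
rect('job',roi&(Z>.004)&(Z<.045)&(X<.42)&(Y<-.08)&(Y>-.48),0)
```

```text
top bench z 0.0016521678606347123
0.145 n 106 px [307 149  11  12] medz 0.1643 ctr [ 0.6389 -0.1415] r 0.0152 mean [ 0.6372 -0.1406  0.163 ] col [32 45 60]
0.145 n 95 px [278 153  10  12] medz 0.1616 ctr [ 0.6302 -0.0614] r 0.0146 mean [ 0.6291 -0.0608  0.1609] col [38 48 61]
0.145 n 275 px [245 154  18  19] medz 0.1584 ctr [0.6201 0.0192] r 0.0258 mean [0.619  0.0188 0.158 ] col [163 169 176]
0.125 n 252 px [270 151  25  19] medz 0.1358 ctr [ 0.6318 -0.0606] r 0.0371 mean [ 0.6282 -0.0608  0.1359] col [139 145 152]
0.125 n 105 px [303 150  17  16] medz 0.1325 ctr [ 0.6378 -0.1414] r 0.0232 mean [ 0.6309 -0.1379  0.1319] col [ 18  66 124]
0.125 n 40 px [245 164  19  11] medz 0.1312 ctr [0.6159 0.0178] r 0.0259 mean [0.6016 0.0174 0.1325] col [126 138 146]
0.1 n 43 px [302 156  16  12] medz 0.1151 ctr [ 0.6337 -0.1387] r 0.0236 mean [ 0.6226 -0.1333  0.1133] col [ 22  60 107]
0.1 n 40 px [272 166  22   6] medz 0.1123 ctr [ 0.6138 -0.0628] r 0.0301 mean [ 0.6107 -0.0616  0.1134] col [108 118 125]
0.1 n 33 px [245 169  18   8] medz 0.1117 ctr [0.6091 0.0199] r 0.0244 mean [0.5985 0.0181
[... 2499 characters left out ...]
49 px [212 217  21  18] medz 0.0799 ctr [ 0.6444 -0.1403] r 0.0244 mean [ 0.6573 -0.1471  0.0801] col [ 87 103 110]
0.06 n 142 px [257 218  14  13] medz 0.0699 ctr [ 0.6935 -0.0546] r 0.0182 mean [ 0.6956 -0.0561  0.0693] col [61 65 68]
mat ((407.1401062011719, 295.62945556640625), (85.28524780273438, 298.4678649902344), 0.4763888716697693) 0.006659564038304144 [ 116  230   98   30 2038]
supply ((658.8479614257812, -59.35261535644531), (160.1785125732422, 287.9224853515625), 6.097568988800049) 0.009776455332854095 [ 231  131   99   61 3105]
job ((378.92181396484375, -293.3458557128906), (286.0129089355469, 85.92532348632812), 88.80040740966797) 0.028525249899502114 [ 313  236   95   30 2430]
```

Call:
carry_out(linear=[[0,0,-2.5],[0,0,-2.5],[0,0,-2.5],[0,0,-2.5],[0,0,-2.5]], dr=[[0,0,-9.4],[0,0,-9.4],[0,0,-9.4],[0,0,-9.4],[0,0,-9.4]], fingers=[1,1,1,1,1], grip_force=25)

```text
time_s: 0.78
ee_pos: [0.2406, -0.522, 0.3394]
tool_rot: [-0.0, 0.809, 0.588, 0.0]
force: [0.5, -0.9, 0.2]
grip_width: 0.0914
grasp_force: 0.0
```

Call:
carry_out(linear=[[0,0,0],[0,0,0],[5,5,0],[6,5,0],[6,5,0]], dr=[[0,0,-9.2],[0,0,-9.1],[0,0,0],[0,0,0],[0,0,0]], fingers=[1,1,1,1,1])

```text
time_s: 1.4
ee_pos: [0.3656, -0.3805, 0.3386]
tool_rot: [-0.0, 0.707, 0.707, 0.0]
force: [0.7, -0.8, 0.7]
grip_width: 0.0911
grasp_force: 0.0
```

Call:
carry_out(linear=[[6,5,0],[6,5,0],[6,5,0],[5,5,0],[0,5,0]], dr=[[0,0,0],[0,0,0],[0,0,0],[0,0,0],[0,0,0]], fingers=[1,1,1,1,1])

```text
time_s: 2.02
ee_pos: [0.5799, -0.1902, 0.3398]
tool_rot: [0.0, 0.705, 0.709, 0.0]
force: [0.5, -1.6, 0.6]
grip_width: 0.0912
grasp_force: 0.0
```

Call:
carry_out(linear=[[0,0,0],[0,0,0],[0,0,0],[0,0,0],[0,0,0]], dr=[[0,0,0],[0,0,0],[0,0,0],[0,0,0],[0,0,0]], fingers=[1,1,1,1,1])

```text
time_s: 2.65
ee_pos: [0.5783, -0.1938, 0.3395]
tool_rot: [0.0, 0.707, 0.707, 0.0]
force: [-1.1, -0.3, -0.3]
grip_width: 0.0913
grasp_force: 0.0
```

```bash
cat >> h.py <<'E'
def px2plane(n_c,uv,z):
    c=n_c; K=np.array(c['K']); D=np.array(c['dist_coeffs'])
    p=cv2.undistortPoints(np.array(uv,float).reshape(-1,1,2),K,D).reshape(-1,2)
    r=np.c_[p,np.ones(len(p))]@rot(c['orientation']).T; o=np.array(c['position'])
    return o+r*((z-o[2])/r[:,2])[:,None]
def circles(W,im,lo,hi,mn=60):
    Z=W[...,2]; m=((Z>lo)&(Z<hi)).astype(np.uint8)
    k,l,st,_=cv2.connectedComponentsWithStats(m)
    for i in range(1,k):
        if st[i,4]<mn: continue
        P=W[l==i]; t=np.percentile(P[:,2],60); P=P[abs(P[:,2]-t)<.006]
        c,r=cv2.minEnclosingCircle(P[:,:2].astype(np.float32)); (b,s,a)=cv2.minAreaRect((P[:,:2]*1000).astype(np.float32))
        print(lo,'n',st[i,4],'px',st[i,:4],'z',np.median(P[:,2]).round(4),'circ',np.round(c,4),round(r,4),'rect',np.round(b,1),np.round(s,1),round(a,1))
E
python3 - <<'E'
from h import *
im,d,W,c=cloud('wrist'); cv2.imwrite('pics/w1.png',im); np.savez('w1.npz',im=im,W=W)
print(c['position'],rot(c['orientation'])[:,2])
circles(W,im,.148,.18); circles(W,im,.125,.147); circles(W,im,.055,.085); circles(W,im,.1,.12)
Z=W[...,2]
for n in ['bench']: print(np.nanmedian(Z[abs(Z)<.005]))
z=np.load('top0.npz'); T=z['W']; h=z['im']
hsv=cv2.cvtColor(h,cv2.COLOR_BGR2HSV); print('mat hsv',hsv[235,165],hsv[217,333],'bench',hsv[280,165], hsv[225,105])
for v in range(205,268,4): print(v,T[v,165].round(4),h[v,165],T[v,190].round(4))
E
```

```text
[ 0.57804455 -0.12157106  0.50957126] [ 2.77185716e-04 -2.59988436e-01 -9.65611690e-01]
0.148 n 683 px [294  30  29  31] z 0.1601 circ [ 0.6308 -0.061 ] 0.0144 rect [630.7 -61.1] [27.3 27.8] 8.4
0.148 n 615 px [299 111  29  28] z 0.1633 circ [ 0.6392 -0.142 ] 0.0149 rect [ 639.2 -141.8] [28.8 28.7] 60.3
0.125 n 1680 px [284  15  43  68] z 0.1343 circ [ 0.6309 -0.0617] 0.0376 rect [631.2 -61.2] [42. 65.] 8.0
0.125 n 479 px [291 104  37  38] z 0.1309 circ [ 0.6388 -0.1418] 0.0224 rect [ 637.4 -140.9] [44.  39.3] 62.4
0.055 n 233 px [272   0  39  16] z 0.0731 circ [0.62   0.0046] 0.023 rect [619.5  -2. ] [13.2 45.8] 86.2
0.055 n 132 px [280  36  33  49] z 0.0724 circ [ 0.6284 -0.063 ] 0.0344 rect [617.3 -71.3] [27.7 68.7] 36.6
0.055 n 598 px [330  39  28  29] z 0.0714 circ [ 0.6909 -0.0562] 0.0169 rect [691.  -56.2] [33.2 32.2] 45.4
0.055 n 299 px [179 206  29  26] z 0.0718 circ [ 0.4774 -0.2913] 0.0224 rect [ 483.2 -283.6] [19.3 44.7] 52.9
0.1 n 95 px [281   0  27   6] z 0.1068 circ [ 0.6205 -0.0041] 0.0135 rect [620.5  -6. ] [ 4.1 26.7] 90.0
0.1 n 103 px [283  29   8  54] z 0.1102 cir
[... 607 characters left out ...]
0.293  0.0076] [ 61 116 173] [0.4642 0.2164 0.008 ]
229 [0.4529 0.2922 0.0107] [ 59 109 166] [0.4524 0.217  0.0038]
233 [0.4409 0.2922 0.0097] [ 66 125 186] [0.4401 0.2166 0.0061]
237 [0.4292 0.2937 0.0025] [ 68 126 189] [0.4278 0.216  0.0095]
241 [0.4169 0.2926 0.0068] [ 59 114 174] [0.4158 0.2162 0.0076]
245 [0.4047 0.2922 0.0078] [ 68 128 189] [0.404  0.2169 0.0029]
249 [0.3927 0.292  0.0077] [ 76 138 205] [0.3917 0.2156 0.0105]
253 [0.3808 0.2924 0.0055] [ 66 124 186] [0.3799 0.2166 0.0045]
257 [0.3687 0.2915 0.009 ] [ 67 125 186] [0.3679 0.2171 0.0007]
261 [0.3568 0.2932 0.0006] [ 41  96 154] [ 0.3559  0.218  -0.0047]
265 [ 0.3448  0.2934 -0.0009] [ 45 103 168] [ 0.344   0.2175 -0.0018]
```

View pics/w1.png

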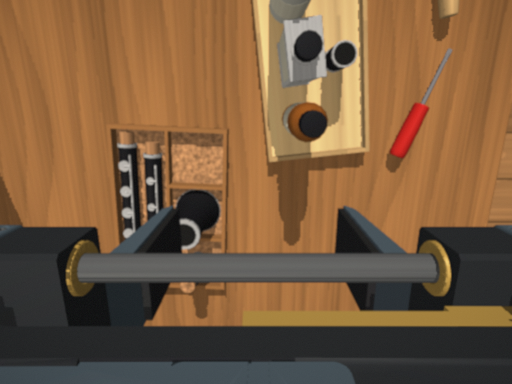

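The wrist view shows the tin cap at (308,45), flask cap at (314,125), barrel at (343,55) and empty compartment at (198,157). The measured heights and sizes match the given ones. First pick is the jar at (0.620, 0.019).

Call:
carry_out(linear=[[4.3,0.84,0],[4.3,0.84,0],[4.3,0.84,0],[4.2,0.83,0],[4.2,0.83,0]], dr=[[0,0,0],[0,0,0],[0,0,0],[0,0,0],[0,0,0]], fingers=[1,1,1,1,1])

```text
time_s: 3.32
ee_pos: [0.6205, 0.0208, 0.3391]
tool_rot: [0.0, 0.707, 0.707, 0.0]
force: [1.2, -0.4, 0.1]
grip_width: 0.091
grasp_force: 0.0
```

Call:
carry_out(linear=[[0,0,3],[0,0,4],[0,0,4],[0,0,2.4],[0,0,0]], dr=[[0,0,0],[0,0,0],[0,0,0],[0,0,0],[0,0,0]], fingers=[1,1,1,1,1])

```text
time_s: 3.95
ee_pos: [0.6192, 0.0194, 0.203]
tool_rot: [-0.002, 0.707, 0.707, -0.002]
force: [-0.3, -0.2, -0.6]
grip_width: 0.0912
grasp_force: 0.0
```

Run:
```python
from h import *
s=bot.read_state(); print(s['ee_pos'],s['tool_rot'])
im,d,W,c=cloud('wrist'); cv2.imwrite('pics/w2.png',im)
circles(W,im,.145,.18); circles(W,im,.055,.085)
im,d,W,c=cloud('scene'); cv2.imwrite('pics/s2.png',im[80:300,100:400])
```

```text
[0.61923975 0.01936689 0.20304213] [-0.00153884  0.70690209  0.70730783 -0.00164236]
0.145 n 3680 px [227 172  69  69] z 0.1573 circ [0.6208 0.0187] 0.0256 rect [620.6  19. ] [50.3 49.6] 30.1
0.145 n 916 px [256 283  36  28] z 0.16 circ [ 0.631  -0.0606] 0.0144 rect [631.2 -55.8] [18.5 28. ] 88.6
0.055 n 192 px [236 152  50  18] z 0.0736 circ [0.6205 0.0319] 0.0238 rect [620.3  38.8] [47.3 13.9] 1.4
0.055 n 508 px [310 231  26  23] z 0.0715 circ [ 0.6873 -0.0515] 0.0153 rect [687.  -49.9] [25.6 20.3] 0.3
```

View pics/w2.png

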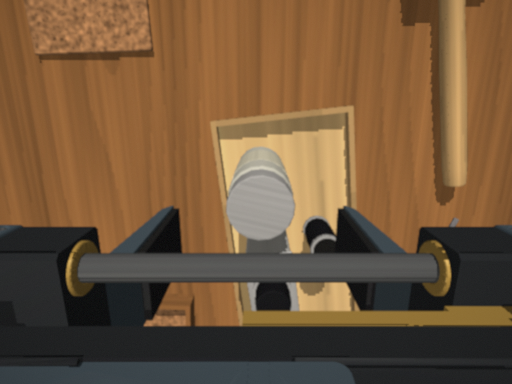

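The wrist view shows the jar lid centred between the fingers at (261,206), with the tin cap below it and the barrel off to the side, clear of the finger.

Call:
carry_out(linear=[[0,0.15,2],[0,0,2],[0,0,1.5],[0,0,0.9],[0,0,0]], dr=[[0,0,0],[0,0,0],[0,0,0],[0,0,0],[0,0,0]], fingers=[1,1,1,1,1], grip_force=30)

```text
time_s: 4.68
ee_pos: [0.622, 0.0195, 0.1408]
tool_rot: [-0.0, 0.707, 0.707, -0.0]
force: [0.0, 0.5, -0.2]
grip_width: 0.0911
grasp_force: 0.0
```

Call:
carry_out(linear=[[0,0,0],[0,0,0],[0,0,0],[0,0,0],[0,0,0]], dr=[[0,0,0],[0,0,0],[0,0,0],[0,0,0],[0,0,0]], fingers=[0.5,0.4,0.4,0.4,0.4])

```text
time_s: 5.3
ee_pos: [0.6219, 0.0195, 0.141]
tool_rot: [-0.0, 0.707, 0.707, -0.0]
force: [-0.8, 0.1, 0.8]
grip_width: 0.0504
grasp_force: 30.0
```

Call:
carry_out(linear=[[0,0,-0.5],[0,0,-1],[0,0,-1.5],[0,0,-1.5],[0,0,-1.5]], dr=[[0,0,0],[0,0,0],[0,0,0],[0,0,0],[0,0,0]], fingers=[0.4,0.4,0.4,0.4,0.4])

```text
time_s: 5.92
ee_pos: [0.6222, 0.0195, 0.2025]
tool_rot: [0.0, 0.707, 0.707, 0.0]
force: [0.2, -0.5, -3.3]
grip_width: 0.0504
grasp_force: 30.0
```

Call:
carry_out(linear=[[1,-0.6,0],[2,-1.1,0],[3,-1.6,0],[3.5,-1.8,0],[3.5,-1.9,0]], dr=[[0,0,0],[0,0,0],[0,0,0],[0,0,0],[0,0,0]], fingers=[0.4,0.4,0.4,0.4,0.4])

```text
time_s: 6.55
ee_pos: [0.5497, 0.1516, 0.2001]
tool_rot: [-0.001, 0.707, 0.708, -0.001]
force: [0.9, 0.2, -2.4]
grip_width: 0.0502
grasp_force: 30.0
```

Call:
carry_out(linear=[[3.5,-1.9,0],[3.5,-1.9,0],[3.5,-1.9,0],[3.5,-1.9,0],[3.5,-1.9,0]], dr=[[0,0,0],[0,0,0],[0,0,0],[0,0,0],[0,0,0]], fingers=[0.4,0.4,0.4,0.4,0.4])

```text
time_s: 7.18
ee_pos: [0.4541, 0.326, 0.2002]
tool_rot: [-0.0, 0.707, 0.708, -0.001]
force: [0.8, -0.2, -2.4]
grip_width: 0.0506
grasp_force: 30.0
```

Call:
carry_out(linear=[[3,-1.6,0],[2,-1.1,0],[1.1,-0.6,0],[0,0,0],[0,0,0]], dr=[[0,0,0],[0,0,0],[0,0,0],[0,0,0],[0,0,0]], fingers=[0.4,0.4,0.4,0.4,0.4])

```text
time_s: 7.8
ee_pos: [0.4238, 0.3847, 0.2007]
tool_rot: [0.0, 0.707, 0.707, -0.0]
force: [0.2, 0.6, -3.9]
grip_width: 0.0502
grasp_force: 30.0
```

Run:
```python
from h import *
s=bot.read_state(); print(s['ee_pos'],s['tool_rot'],s['force'],s['grip_width'])
im,d,W,c=cloud('wrist'); cv2.imwrite('pics/w3.png',im)
im,d,W,c=cloud('scene'); cv2.imwrite('pics/s3.png',cv2.resize(im[60:270,180:420],None,fx=2,fy=2))
```

```text
[0.4237783  0.38467153 0.20073381] [ 2.56322168e-04  7.06997643e-01  7.07215757e-01 -3.73654108e-04] [ 0.21702861  0.57518894 -3.93220237] 0.0502019967875105
```

View pics/s3.png

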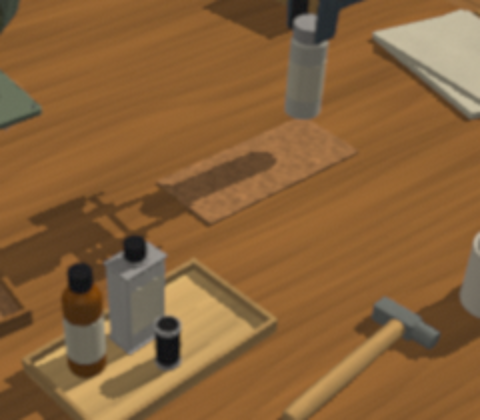

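The scene crop shows the jar held upright over the mat's far end at (305,70), with the tin, flask and barrel undisturbed.

Call:
carry_out(linear=[[0,0,1.5],[0,0,1.5],[0,0,1.5],[0,0,0.8],[0,0,0.5]], dr=[[0,0,0],[0,0,0],[0,0,0],[0,0,0],[0,0,0]], fingers=[0.4,0.4,0.4,0.4,0.4])

```text
time_s: 8.52
ee_pos: [0.4237, 0.3853, 0.1422]
tool_rot: [0.0, 0.707, 0.707, -0.0]
force: [0.3, -0.7, -2.4]
grip_width: 0.0505
grasp_force: 30.0
```

Call:
carry_out(linear=[[0,0,0.1],[0,0,0.1],[0,0,0.1],[0,0,0],[0,0,0]], dr=[[0,0,0],[0,0,0],[0,0,0],[0,0,0],[0,0,0]], fingers=[0.4,0.4,0.4,0.4,0.4])

```text
time_s: 9.15
ee_pos: [0.4238, 0.3854, 0.1401]
tool_rot: [0.0, 0.707, 0.707, 0.0]
force: [-0.2, -0.6, -2.8]
grip_width: 0.0502
grasp_force: 30.0
```

Call:
carry_out(linear=[[0,0,0.05],[0,0,0.05],[0,0,0],[0,0,0],[0,0,0]], dr=[[0,0,0],[0,0,0],[0,0,0],[0,0,0],[0,0,0]], fingers=[0.4,0.4,0.4,0.4,0.4])

```text
time_s: 9.78
ee_pos: [0.4238, 0.3854, 0.139]
tool_rot: [0.0, 0.707, 0.707, 0.0]
force: [0.1, -0.7, -1.3]
grip_width: 0.0503
grasp_force: 30.0
```

Call:
carry_out(linear=[[0,0,0.05],[0,0,0],[0,0,0],[0,0,0],[0,0,0]], dr=[[0,0,0],[0,0,0],[0,0,0],[0,0,0],[0,0,0]], fingers=[0.4,0.4,0.6,0.8,1])

```text
time_s: 10.4
ee_pos: [0.4239, 0.3853, 0.1382]
tool_rot: [0.0, 0.707, 0.707, -0.0]
force: [-0.6, -0.5, 0.5]
grip_width: 0.0719
grasp_force: 0.0
```

Call:
carry_out(linear=[[0,0,0],[0,0,-1.5],[0,0,-3],[0,0,-4],[0,0,-4]], dr=[[0,0,0],[0,0,0],[0,0,0],[0,0,0],[0,0,0]], fingers=[1,1,1,1,1])

```text
time_s: 11.02
ee_pos: [0.4238, 0.3854, 0.2658]
tool_rot: [0.0, 0.707, 0.707, 0.001]
force: [0.7, -0.0, 0.2]
grip_width: 0.0911
grasp_force: 0.0
```

Call:
carry_out(linear=[[-5,2.3,0],[-5,2.3,0],[-5,2.3,0],[-5,2.3,0],[-5,2.3,0]], dr=[[0,0,0],[0,0,0],[0,0,0],[0,0,0],[0,0,0]], fingers=[1,1,1,1,1])

```text
time_s: 11.65
ee_pos: [0.5397, 0.1338, 0.2649]
tool_rot: [0.001, 0.707, 0.707, 0.001]
force: [1.0, -0.1, -0.4]
grip_width: 0.0914
grasp_force: 0.0
```

Call:
carry_out(linear=[[-5,2.3,0],[-5,2.3,0],[-5,2.3,0],[-4,2.2,0],[0,0,0]], dr=[[0,0,0],[0,0,0],[0,0,0],[0,0,0],[0,0,0]], fingers=[1,1,1,1,1])

```text
time_s: 12.28
ee_pos: [0.6312, -0.0575, 0.2638]
tool_rot: [0.001, 0.708, 0.706, 0.0]
force: [-0.2, 1.4, 0.3]
grip_width: 0.0914
grasp_force: 0.0
```

Run:
```python
from h import *
s=bot.read_state(); print(s['ee_pos'],s['tool_rot'],s['force'],s['grip_width'])
im,d,W,c=cloud('wrist'); circles(W,im,.145,.18)
im,d,W,c=cloud('scene'); circles(W[:,200:400],im,.145,.18)
```

```text
[ 0.63117882 -0.05745542  0.2637913 ] [6.62662537e-04 7.08282647e-01 7.05928641e-01 8.55313807e-05] [-0.17426154  1.44170522  0.32978157] 0.09135063871774898
0.145 n 809 px [243 173  31  34] z 0.1603 circ [ 0.631  -0.0611] 0.0143 rect [631.2 -61. ] [28.  27.6] 13.0
0.145 n 160 px [124  86  18  12] z 0.1543 circ [0.4231 0.3844] 0.0286 rect [425.1 384.5] [47.6 54.3] 48.7
0.145 n 127 px [ 42 178  12  12] z 0.1594 circ [ 0.6353 -0.059 ] 0.0158 rect [634.9 -59.7] [25.8 28.4] 55.8
0.145 n 163 px [ 14 191  13  15] z 0.1622 circ [ 0.6425 -0.1386] 0.0157 rect [ 642.3 -138.9] [28.  29.3] 39.3
```

Call:
carry_out(linear=[[0,0,2],[0,0,3],[0,0,2],[0,0,0],[0,0,0]], dr=[[0,0,0],[0,0,0],[0,0,0],[0,0,0],[0,0,0]], fingers=[1,1,1,1,1])

```text
time_s: 13.0
ee_pos: [0.6305, -0.0537, 0.195]
tool_rot: [0.001, 0.706, 0.708, 0.001]
force: [-0.1, -0.5, -0.3]
grip_width: 0.0913
grasp_force: 0.0
```

Call:
carry_out(linear=[[-0.4,0.05,0],[-0.33,0,1.5],[0,0,2],[0,0,1.3],[0,0,0.5]], dr=[[0,0,0],[0,0,0],[0,0,0],[0,0,0],[0,0,0]], fingers=[1,1,1,1,1])

```text
time_s: 13.62
ee_pos: [0.63, -0.0619, 0.1391]
tool_rot: [-0.001, 0.707, 0.707, -0.001]
force: [-0.0, 0.9, 0.1]
grip_width: 0.0912
grasp_force: 0.0
```

Call:
carry_out(linear=[[0,0,0],[0,0,0],[0,0,0],[0,0,0],[0,0,0]], dr=[[0,0,0],[0,0,0],[0,0,0],[0,0,0],[0,0,0]], fingers=[0.8,0.6,0.4,0.2,0.15])

```text
time_s: 14.25
ee_pos: [0.6306, -0.0618, 0.1406]
tool_rot: [0.0, 0.707, 0.707, 0.0]
force: [0.4, -0.3, -0.2]
grip_width: 0.0441
grasp_force: 0.0
```

Call:
carry_out(linear=[[0,0,0],[0,0,0],[0,0,0],[0,0,0],[0,0,0]], dr=[[0,0,0],[0,0,0],[0,0,0],[0,0,0],[0,0,0]], fingers=[0.15,0.15,0.15,0.15,0.15])

```text
time_s: 14.88
ee_pos: [0.6307, -0.0618, 0.1405]
tool_rot: [0.0, 0.707, 0.707, 0.0]
force: [0.4, -0.1, 0.6]
grip_width: 0.0285
grasp_force: 30.0
```

Call:
carry_out(linear=[[0,0,-0.5],[0,0,-1],[0,0,-1.5],[0,0,-1.5],[0,0,-1.5]], dr=[[0,0,0],[0,0,0],[0,0,0],[0,0,0],[0,0,0]], fingers=[0.15,0.15,0.15,0.15,0.15])

```text
time_s: 15.5
ee_pos: [0.6307, -0.0618, 0.202]
tool_rot: [0.0, 0.707, 0.707, 0.0]
force: [-1.0, 0.1, -2.5]
grip_width: 0.0285
grasp_force: 30.0
```

Call:
carry_out(linear=[[1,-0.6,0],[2,-1.1,0],[3,-1.7,0],[3.4,-2,0],[3.4,-2,0]], dr=[[0,0,0],[0,0,0],[0,0,0],[0,0,0],[0,0,0]], fingers=[0.15,0.15,0.15,0.15,0.15])

```text
time_s: 16.12
ee_pos: [0.5541, 0.0683, 0.1996]
tool_rot: [-0.001, 0.707, 0.708, -0.001]
force: [0.5, 0.9, -3.3]
grip_width: 0.0279
grasp_force: 30.0
```

Call:
carry_out(linear=[[3.4,-2,0],[3.4,-2,0],[3.4,-2,0],[3.4,-2,0],[3.4,-2,0]], dr=[[0,0,0],[0,0,0],[0,0,0],[0,0,0],[0,0,0]], fingers=[0.15,0.15,0.15,0.15,0.15])

```text
time_s: 16.75
ee_pos: [0.4536, 0.2376, 0.1998]
tool_rot: [-0.001, 0.707, 0.708, -0.001]
force: [0.8, 1.1, -2.5]
grip_width: 0.0281
grasp_force: 30.0
```

Call:
carry_out(linear=[[3,-1.7,0],[2,-1.1,0],[0.9,-0.5,0],[0,0,0],[0,0,0]], dr=[[0,0,0],[0,0,0],[0,0,0],[0,0,0],[0,0,0]], fingers=[0.15,0.15,0.15,0.15,0.15])

```text
time_s: 17.38
ee_pos: [0.4233, 0.2944, 0.2003]
tool_rot: [0.0, 0.707, 0.707, -0.0]
force: [0.6, 1.0, -1.8]
grip_width: 0.0285
grasp_force: 30.0
```

Call:
carry_out(linear=[[0,0,1.5],[0,0,1.5],[0,0,1.5],[0,0,0.9],[0,0,0.5]], dr=[[0,0,0],[0,0,0],[0,0,0],[0,0,0],[0,0,0]], fingers=[0.15,0.15,0.15,0.15,0.15])

```text
time_s: 18.0
ee_pos: [0.4232, 0.2949, 0.1405]
tool_rot: [-0.0, 0.707, 0.707, -0.001]
force: [0.1, -0.3, -2.8]
grip_width: 0.0283
grasp_force: 30.0
```

Call:
carry_out(linear=[[0,0,0.1],[0,0,0.1],[0,0,0.05],[0,0,0],[0,0,0]], dr=[[0,0,0],[0,0,0],[0,0,0],[0,0,0],[0,0,0]], fingers=[0.15,0.15,0.15,0.15,0.15])

```text
time_s: 18.62
ee_pos: [0.4234, 0.2951, 0.1391]
tool_rot: [0.0, 0.707, 0.707, 0.0]
force: [0.9, -0.2, -2.3]
grip_width: 0.0279
grasp_force: 30.0
```

Call:
carry_out(linear=[[0,0,0.05],[0,0,0.03],[0,0,0],[0,0,0],[0,0,0]], dr=[[0,0,0],[0,0,0],[0,0,0],[0,0,0],[0,0,0]], fingers=[0.15,0.15,0.15,0.15,0.15])

```text
time_s: 19.25
ee_pos: [0.4235, 0.2951, 0.1384]
tool_rot: [0.0, 0.707, 0.707, 0.0]
force: [-0.1, -0.2, 0.8]
grip_width: 0.0284
grasp_force: 30.0
```

Call:
carry_out(linear=[[0,0,0],[0,0,0],[0,0,0],[0,0,0],[0,0,-1]], dr=[[0,0,0],[0,0,0],[0,0,0],[0,0,0],[0,0,0]], fingers=[0.3,0.5,0.7,1,1])

```text
time_s: 19.88
ee_pos: [0.4228, 0.2947, 0.1478]
tool_rot: [-0.0, 0.707, 0.707, -0.001]
force: [0.3, 0.1, 0.4]
grip_width: 0.0653
grasp_force: 0.0
```

Call:
carry_out(linear=[[0,0,-2],[0,0,-3],[0,0,-3],[0,0,-3],[0,0,-1]], dr=[[0,0,0],[0,0,0],[0,0,0],[0,0,0],[0,0,0]], fingers=[1,1,1,1,1])

```text
time_s: 20.5
ee_pos: [0.4241, 0.2955, 0.2705]
tool_rot: [0.0, 0.707, 0.707, 0.002]
force: [0.5, -0.3, 0.4]
grip_width: 0.091
grasp_force: 0.0
```

Call:
carry_out(linear=[[-4.9,2.4,0],[-4.9,2.4,0],[-4.9,2.4,0],[-4.9,2.4,0],[-4.9,2.4,0]], dr=[[0,0,0],[0,0,0],[0,0,0],[0,0,0],[0,0,0]], fingers=[1,1,1,1,1])

```text
time_s: 21.12
ee_pos: [0.5437, 0.0485, 0.2675]
tool_rot: [-0.0, 0.707, 0.707, -0.0]
force: [1.0, 0.1, 1.0]
grip_width: 0.0912
grasp_force: 0.0
```

Call:
carry_out(linear=[[-4.9,2.4,0],[-4.9,2.4,0],[-4.9,2.4,0],[-3,1.6,0],[-1.5,0.8,0]], dr=[[0,0,0],[0,0,0],[0,0,0],[0,0,0],[0,0,0]], fingers=[1,1,1,1,1])

```text
time_s: 21.75
ee_pos: [0.6398, -0.1433, 0.2668]
tool_rot: [-0.001, 0.707, 0.707, -0.001]
force: [0.5, 0.0, -0.2]
grip_width: 0.0916
grasp_force: 0.0
```

Call:
carry_out(linear=[[0,0,2],[0,0,2.5],[0,0,2],[0,0,0],[0,0,0]], dr=[[0,0,0],[0,0,0],[0,0,0],[0,0,0],[0,0,0]], fingers=[1,1,1,1,1])

```text
time_s: 22.38
ee_pos: [0.64, -0.1414, 0.2041]
tool_rot: [0.0, 0.707, 0.708, 0.0]
force: [0.7, 0.4, 0.6]
grip_width: 0.0915
grasp_force: 0.0
```

Run:
```python
from h import *
s=bot.read_state(); print(s['ee_pos'],s['tool_rot'],s['force'],s['grip_width'])
im,d,W,c=cloud('wrist'); circles(W,im,.145,.18)
circles(W,im,.055,.085)
im,d,W,c=cloud('scene'); circles(W[:,200:400],im,.145,.18)
```

```text
[ 0.63998187 -0.14135451  0.2040735 ] [4.98440705e-04 7.06658934e-01 7.07554070e-01 3.75995232e-04] [0.67516736 0.41033728 0.60910255] 0.09153519686127853
0.145 n 1451 px [237 185  42  45] z 0.1633 circ [ 0.6393 -0.1413] 0.015 rect [ 639.3 -141.2] [29.3 29. ] 32.2
0.055 n 1095 px [295  72  37  39] z 0.0716 circ [ 0.6909 -0.0565] 0.0174 rect [690.7 -56.6] [33.8 32.9] 87.2
0.055 n 179 px [236 154  44  17] z 0.0736 circ [ 0.6401 -0.1292] 0.0208 rect [ 640.4 -123.4] [11.7 41.4] 86.8
0.145 n 160 px [124  86  18  12] z 0.154 circ [0.4233 0.3848] 0.0298 rect [423.7 385.1] [47.3 56.5] 59.3
0.145 n 74 px [105  96  10   9] z 0.1569 circ [0.4249 0.2968] 0.0179 rect [424.6 295.5] [26.3 33.7] 54.9
0.145 n 142 px [ 14 191  13  15] z 0.1623 circ [ 0.6414 -0.1394] 0.0161 rect [ 641.3 -141.6] [25.3 31.9] 89.9
```

Call:
carry_out(linear=[[0,0,2],[0,0,2],[0,0,1.3],[0,0,0.75],[0,0,0]], dr=[[0,0,0],[0,0,0],[0,0,0],[0,0,0],[0,0,0]], fingers=[1,1,1,1,1])

```text
time_s: 23.1
ee_pos: [0.6397, -0.1418, 0.1426]
tool_rot: [-0.0, 0.707, 0.707, -0.0]
force: [0.1, -0.2, 0.4]
grip_width: 0.0913
grasp_force: 0.0
```

Call:
carry_out(linear=[[0,0,0],[0,0,0],[0,0,0],[0,0,0],[0,0,0]], dr=[[0,0,0],[0,0,0],[0,0,0],[0,0,0],[0,0,0]], fingers=[0.8,0.6,0.4,0.2,0.15])

```text
time_s: 23.72
ee_pos: [0.6396, -0.1418, 0.1427]
tool_rot: [0.0, 0.707, 0.707, -0.0]
force: [-0.6, -0.6, 0.7]
grip_width: 0.0441
grasp_force: 0.0
```

Call:
carry_out(linear=[[0,0,0],[0,0,0],[0,0,0],[0,0,0],[0,0,0]], dr=[[0,0,0],[0,0,0],[0,0,0],[0,0,0],[0,0,0]], fingers=[0.15,0.15,0.15,0.15,0.15])

```text
time_s: 24.35
ee_pos: [0.6395, -0.1418, 0.1426]
tool_rot: [-0.0, 0.707, 0.707, -0.0]
force: [-0.2, -0.3, -0.1]
grip_width: 0.0289
grasp_force: 30.0
```

Call:
carry_out(linear=[[0,0,-0.5],[0,0,-1],[0,0,-1.5],[0,0,-1.5],[0,0,-1.5]], dr=[[0,0,0],[0,0,0],[0,0,0],[0,0,0],[0,0,0]], fingers=[0.15,0.15,0.15,0.15,0.15])

```text
time_s: 24.98
ee_pos: [0.6398, -0.1418, 0.2042]
tool_rot: [0.001, 0.707, 0.707, 0.0]
force: [-0.2, -0.5, -2.6]
grip_width: 0.0293
grasp_force: 30.0
```

Call:
carry_out(linear=[[1,-0.6,0],[2,-1.2,0],[3,-1.8,0],[3.3,-2.1,0],[3.3,-2.1,0]], dr=[[0,0,0],[0,0,0],[0,0,0],[0,0,0],[0,0,0]], fingers=[0.15,0.15,0.15,0.15,0.15])

```text
time_s: 25.6
ee_pos: [0.5598, -0.0143, 0.2021]
tool_rot: [-0.001, 0.707, 0.707, -0.0]
force: [-0.3, 0.1, -1.6]
grip_width: 0.0291
grasp_force: 30.0
```

Call:
carry_out(linear=[[3.3,-2.1,0],[3.3,-2.1,0],[3.3,-2.1,0],[3.3,-2.1,0],[3.3,-2.1,0]], dr=[[0,0,0],[0,0,0],[0,0,0],[0,0,0],[0,0,0]], fingers=[0.15,0.15,0.15,0.15,0.15])

```text
time_s: 26.22
ee_pos: [0.4545, 0.1502, 0.2023]
tool_rot: [-0.0, 0.707, 0.707, -0.0]
force: [0.3, 0.8, -2.1]
grip_width: 0.0293
grasp_force: 30.0
```

Call:
carry_out(linear=[[2.9,-1.7,0],[1.9,-1.1,0],[0.8,-0.45,0],[0,0,0],[0,0,0]], dr=[[0,0,0],[0,0,0],[0,0,0],[0,0,0],[0,0,0]], fingers=[0.15,0.15,0.15,0.15,0.15])

```text
time_s: 26.85
ee_pos: [0.4241, 0.2045, 0.2025]
tool_rot: [0.0, 0.707, 0.707, -0.0]
force: [0.1, 0.0, -1.7]
grip_width: 0.029
grasp_force: 30.0
```

Call:
carry_out(linear=[[0,0,1.5],[0,0,1.5],[0,0,1.5],[0,0,0.9],[0,0,0.5]], dr=[[0,0,0],[0,0,0],[0,0,0],[0,0,0],[0,0,0]], fingers=[0.15,0.15,0.15,0.15,0.15])

```text
time_s: 27.48
ee_pos: [0.4236, 0.2048, 0.1427]
tool_rot: [-0.0, 0.707, 0.707, -0.001]
force: [0.7, 0.6, -3.0]
grip_width: 0.0291
grasp_force: 30.0
```

Call:
carry_out(linear=[[0,0,0.1],[0,0,0.05],[0,0,0.05],[0,0,0.05],[0,0,0]], dr=[[0,0,0],[0,0,0],[0,0,0],[0,0,0],[0,0,0]], fingers=[0.15,0.15,0.15,0.15,0.15])

```text
time_s: 28.1
ee_pos: [0.4239, 0.2051, 0.1412]
tool_rot: [0.0, 0.707, 0.707, 0.0]
force: [0.2, 0.3, -2.0]
grip_width: 0.0295
grasp_force: 30.0
```

Call:
carry_out(linear=[[0,0,0.05],[0,0,0.03],[0,0,0],[0,0,0],[0,0,0]], dr=[[0,0,0],[0,0,0],[0,0,0],[0,0,0],[0,0,0]], fingers=[0.15,0.15,0.15,0.15,0.15])

```text
time_s: 28.72
ee_pos: [0.424, 0.2051, 0.1406]
tool_rot: [0.0, 0.707, 0.707, 0.0]
force: [0.0, -0.5, 0.6]
grip_width: 0.0292
grasp_force: 30.0
```

Call:
carry_out(linear=[[0,0,0],[0,0,0],[0,0,0],[0,0,0],[0,0,-1]], dr=[[0,0,0],[0,0,0],[0,0,0],[0,0,0],[0,0,0]], fingers=[0.3,0.5,0.7,1,1])

```text
time_s: 29.35
ee_pos: [0.4234, 0.2048, 0.15]
tool_rot: [-0.0, 0.707, 0.707, -0.001]
force: [-0.7, -0.3, 0.9]
grip_width: 0.0663
grasp_force: 0.0
```

Call:
carry_out(linear=[[0,0,-2],[0,0,-3],[0,0,-3],[0,0,-3],[0,0,-1]], dr=[[0,0,0],[0,0,0],[0,0,0],[0,0,0],[0,0,0]], fingers=[1,1,1,1,1])

```text
time_s: 29.98
ee_pos: [0.4247, 0.2054, 0.2726]
tool_rot: [0.001, 0.707, 0.707, 0.002]
force: [-0.0, -0.1, -0.5]
grip_width: 0.0913
grasp_force: 0.0
```

Call:
carry_out(linear=[[-4,4,0],[-4,4,0],[-4,4,0],[-4,4,0],[-4,4,0]], dr=[[0,0,0],[0,0,0],[0,0,0],[0,0,0],[0,0,0]], fingers=[1,1,1,1,1])

```text
time_s: 30.6
ee_pos: [0.6248, 0.0038, 0.2695]
tool_rot: [-0.001, 0.707, 0.707, -0.0]
force: [1.0, 0.3, 1.4]
grip_width: 0.091
grasp_force: 0.0
```

Call:
carry_out(linear=[[-3,3,0],[-2,2,0],[-1.15,1.7,0],[0,0,2],[0,0,3]], dr=[[0,0,0],[0,0,0],[0,0,0],[0,0,0],[0,0,0]], fingers=[1,1,1,1,1])

```text
time_s: 31.22
ee_pos: [0.6915, -0.0566, 0.2195]
tool_rot: [0.0, 0.707, 0.707, 0.0]
force: [0.6, 0.5, -1.1]
grip_width: 0.0908
grasp_force: 0.0
```

Call:
carry_out(linear=[[0,0,4],[0,0,3],[0,0,2],[0,0,0],[0,0,0]], dr=[[0,0,0],[0,0,0],[0,0,0],[0,0,0],[0,0,0]], fingers=[1,1,1,1,1])

```text
time_s: 31.85
ee_pos: [0.6915, -0.0563, 0.131]
tool_rot: [0.0, 0.707, 0.707, 0.0]
force: [-0.6, 0.1, -0.0]
grip_width: 0.0912
grasp_force: 0.0
```

Run:
```python
from h import *
s=bot.read_state(); print(s['ee_pos'],s['tool_rot'],s['force'],s['grip_width'])
im,d,W,c=cloud('wrist'); circles(W,im,.055,.085)
cv2.imwrite('pics/w4.png',im)
im,d,W,c=cloud('scene'); circles(W[:,200:400],im,.145,.18); cv2.imwrite('pics/s4.png',im)
```

```text
[ 0.69149631 -0.05632966  0.13098773] [4.10438672e-04 7.06863063e-01 7.07350244e-01 2.72828668e-04] [-0.62945122  0.104896   -0.01377918] 0.09117579641278362
0.055 n 1491 px [236 179  44  45] z 0.0716 circ [ 0.6909 -0.057 ] 0.0172 rect [691.  -56.5] [33.3 32.8] 42.1
0.145 n 159 px [125  86  17  12] z 0.1538 circ [0.4218 0.3825] 0.0282 rect [425.1 383.5] [48.3 54.1] 31.7
0.145 n 77 px [105  96  10   9] z 0.1562 circ [0.427  0.2959] 0.0166 rect [425.7 295. ] [26.4 31.3] 47.5
0.145 n 119 px [ 44 178  14  13] z 0.1631 circ [ 0.6447 -0.0605] 0.0136 rect [647.2 -61.8] [26.3 12.9] 62.7
0.145 n 163 px [ 70 200  16  17] z 0.1688 circ [ 0.7482 -0.0561] 0.018 rect [749.5 -56.4] [35.8  9.9] 78.9
```

View pics/s4.png

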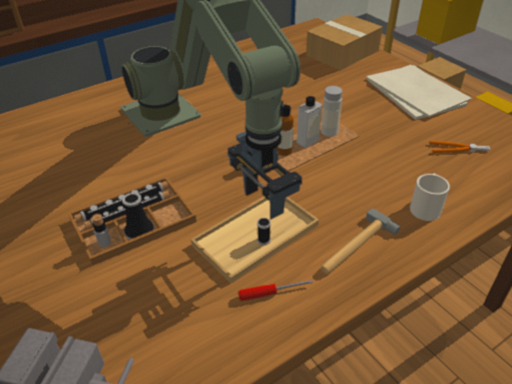

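The scene view shows all three bottles upright on the mat (285–330, 120) and the gripper above the barrel (263,230).

Call:
carry_out(linear=[[0,0,2],[0,0,3],[0,0,2.5],[0,0,1.4],[0,0,0.6]], dr=[[0,0,0],[0,0,0],[0,0,0],[0,0,0],[0,0,0]], fingers=[0.7,0.7,0.7,0.7,0.7], grip_force=15)

```text
time_s: 32.58
ee_pos: [0.6913, -0.0563, 0.0354]
tool_rot: [0.0, 0.707, 0.707, 0.0]
force: [0.1, 0.6, 0.1]
grip_width: 0.0638
grasp_force: 0.0
```

Call:
carry_out(linear=[[0,0,0],[0,0,0],[0,0,0],[0,0,0],[0,0,0]], dr=[[0,0,0],[0,0,0],[0,0,0],[0,0,0],[0,0,0]], fingers=[0.6,0.45,0.3,0.2,0.2])

```text
time_s: 33.2
ee_pos: [0.6914, -0.0563, 0.036]
tool_rot: [0.0, 0.707, 0.707, 0.0]
force: [-0.2, -0.5, 1.8]
grip_width: 0.0335
grasp_force: 15.0
```

Call:
carry_out(linear=[[0,0,0],[0,0,0],[0,0,0],[0,0,0],[0,0,0]], dr=[[0,0,0],[0,0,0],[0,0,0],[0,0,0],[0,0,0]], fingers=[0.2,0.2,0.2,0.2,0.2])

```text
time_s: 33.83
ee_pos: [0.6914, -0.0563, 0.036]
tool_rot: [0.0, 0.707, 0.707, 0.0]
force: [-0.9, -0.4, 5.5]
grip_width: 0.0332
grasp_force: 15.0
```

Run:
```python
from h import *
# compartment from stored w1 & top0: cork liner colour/height + job tray walls
for n in ['w1','top0','scene0']:
    z=np.load(n+'.npz'); im,W=z['im'],z['W']; X,Y,Z=W[...,0],W[...,1],W[...,2]
    w=(X>.25)&(X<.56)&(Y<-.12)&(Y>-.46)
    wl=w&(Z>.018)&(Z<.032)
    P=W[wl]; print(n,'walls',len(P),cv2.minAreaRect((P[:,:2]*1000).astype(np.float32)),np.percentile(P[:,:2],[1,99],axis=0).round(4).tolist())
    f=w&(Z<.014)&(Z>.002)&(X>.42)&(X<.52)&(Y>-.26)&(Y<-.15)
    k,l,st,_=cv2.connectedComponentsWithStats(cv2.morphologyEx(f.astype(np.uint8),cv2.MORPH_OPEN,np.ones((3,3))))
    i=1+np.argmax(st[1:,4]); P=W[l==i]; print('floor',st[i],np.median(P[:,2]).round(4),cv2.minAreaRect((P[:,:2]*1000).astype(np.float32)),np.percentile(P[:,:2],[2,98],axis=0).round(4).tolist())
```

```text
w1 walls 4491 ((431.7889709472656, -292.33258056640625), (277.5761413574219, 186.63143920898438), 87.24384307861328) [[0.3401, -0.4306], [0.5287, -0.1523]]
floor [ 169  132   54   54 2696] 0.007 ((478.2786865234375, -205.53012084960938), (83.87740325927734, 85.15563201904297), 87.302490234375) [[0.4366, -0.2464], [0.5182, -0.1653]]
top0 walls 1762 ((431.41162109375, -292.730224609375), (279.9612731933594, 186.1306610107422), 87.29447174072266) [[0.3361, -0.4318], [0.5276, -0.1517]]
floor [316 205  28  27 725] 0.0084 ((478.6867370605469, -206.47747802734375), (82.92050170898438, 80.447265625), 87.97417449951172) [[0.4391, -0.247], [0.5174, -0.166]]
scene0 walls 2386 ((434.5790710449219, -288.70294189453125), (278.34136962890625, 193.26878356933594), 87.5138931274414) [[0.3398, -0.4279], [0.5311, -0.151]]
floor [153 199  37  27 581] 0.0061 ((471.3746337890625, -196.59320068359375), (80.99650573730469, 72.32894134521484), 87.74859619140625) [[0.4373, -0.2356], [0.5046, -0.1575]]
```

Call:
carry_out(linear=[[0,0,-0.5],[0,0,-1],[0,0,-2],[0,0,-2],[0,0,-1.5]], dr=[[0,0,0],[0,0,0],[0,0,0],[0,0,0],[0,0,0]], fingers=[0.2,0.2,0.2,0.2,0.2])

```text
time_s: 34.45
ee_pos: [0.6913, -0.0563, 0.1065]
tool_rot: [0.0, 0.707, 0.707, 0.0]
force: [0.1, 0.5, -0.9]
grip_width: 0.0334
grasp_force: 15.0
```

Call:
carry_out(linear=[[-0.7,-1,0],[-1.4,-2,0],[-2.1,-3,0],[-2.25,-3.2,0],[-2.25,-3.2,0]], dr=[[0,0,0],[0,0,0],[0,0,0],[0,0,0],[0,0,0]], fingers=[0.2,0.2,0.2,0.2,0.2])

```text
time_s: 35.08
ee_pos: [0.5646, -0.1441, 0.1043]
tool_rot: [-0.001, 0.707, 0.707, -0.001]
force: [-0.6, -0.6, -0.9]
grip_width: 0.033
grasp_force: 15.0
```

Call:
carry_out(linear=[[-2.25,-3.2,0],[-1.85,-2.7,0],[-1.4,-2,0],[-0.7,-1,0],[0,0,0]], dr=[[0,0,0],[0,0,0],[0,0,0],[0,0,0],[0,0,0]], fingers=[0.2,0.2,0.2,0.2,0.2])

```text
time_s: 35.7
ee_pos: [0.4774, -0.2056, 0.1051]
tool_rot: [-0.0, 0.707, 0.707, -0.0]
force: [0.5, 0.0, -0.9]
grip_width: 0.0333
grasp_force: 15.0
```

Run:
```python
from h import *
s=bot.read_state(); print(s['ee_pos'],s['tool_rot'],s['force'],s['grip_width'])
im,d,W,c=cloud('wrist'); cv2.imwrite('pics/w5.png',im); np.savez('w5.npz',im=im,W=W)
circles(W,im,.11,.16); circles(W,im,.018,.034)
X,Y,Z=W[...,0],W[...,1],W[...,2]
```

```text
[ 0.47741345 -0.20560581  0.10508985] [-3.02978607e-04  7.07301179e-01  7.06912262e-01 -6.42208315e-05] [ 0.48313066  0.02985958 -0.88215203] 0.033285623822351194
0.11 n 4567 px [193 209 131  45] z 0.1405 circ [ 0.4773 -0.1899] 0.0285 rect [ 477.3 -195.3] [56.9 13.5] 0.1
0.11 n 225 px [211 283  15  28] z 0.1593 circ [ 0.4592 -0.2128] 0.0079 rect [ 459.  -212.7] [15.5  3.5] 88.0
0.11 n 374 px [233 283  51  11] z 0.1406 circ [ 0.4772 -0.217 ] 0.0123 rect [ 477.2 -219.4] [ 6.8 24.4] 89.5
0.11 n 236 px [291 283  16  28] z 0.1593 circ [ 0.4957 -0.213 ] 0.0082 rect [ 495.7 -213. ] [16.   3.4] 89.5
0.018 n 2720 px [396   0 116 197] z 0.0212 circ [ 0.633 -0.129] 0.0884 rect [ 634.2 -129. ] [ 96.1 150.1] 6.1
0.018 n 4386 px [ 92 126 234 115] z 0.0253 circ [ 0.4361 -0.2027] 0.1043 rect [ 436.2 -201.3] [ 98.2 185.5] 87.9
0.018 n 2058 px [114 141  39  86] z 0.0296 circ [ 0.3739 -0.1969] 0.0374 rect [ 372.4 -196.8] [71.3 26.6] 86.8
0.018 n 1996 px [163 160  35  78] z 0.03 circ [ 0.4121 -0.2102] 0.0345 rect [ 411.1 -209.6] [65.9 27. ] 84.8
0.018 n 200 px [119 212  19  15] z 0.0324 circ [ 0.3684 -0.2251] 0.0108 rect [ 368.8 -225.1] [18.7 12. ] 6.1
```

View pics/w5.png

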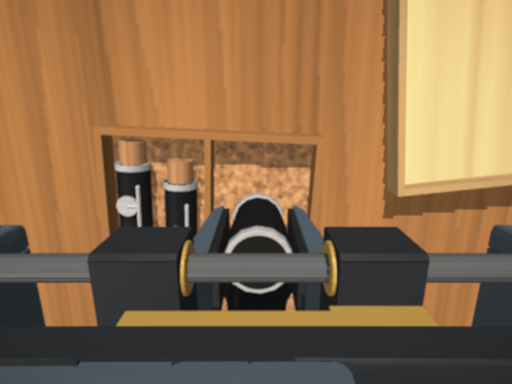

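The wrist view shows the barrel held at (258,258), central between the compartment's walls (about columns 211 and 316).

Call:
carry_out(linear=[[0,0.1,1.5],[0,0,2],[0,0,1.7],[0,0,1],[0,0,0.5]], dr=[[0,0,0],[0,0,0],[0,0,0],[0,0,0],[0,0,0]], fingers=[0.2,0.2,0.2,0.2,0.2])

```text
time_s: 36.38
ee_pos: [0.4792, -0.205, 0.0373]
tool_rot: [-0.001, 0.707, 0.708, -0.0]
force: [0.4, -0.4, -0.2]
grip_width: 0.0334
grasp_force: 15.0
```

Call:
carry_out(linear=[[0,0,0.1],[0,0,0.05],[0,0,0],[0,0,0],[0,0,0]], dr=[[0,0,0],[0,0,0],[0,0,0],[0,0,0],[0,0,0]], fingers=[0.2,0.2,0.2,0.2,0.2])

```text
time_s: 37.0
ee_pos: [0.4793, -0.2055, 0.0371]
tool_rot: [0.0, 0.707, 0.707, 0.0]
force: [0.4, -0.3, -1.0]
grip_width: 0.0336
grasp_force: 15.0
```

Call:
carry_out(linear=[[0,0,0.05],[0,0,0.05],[0,0,0.04],[0,0,0],[0,0,0]], dr=[[0,0,0],[0,0,0],[0,0,0],[0,0,0],[0,0,0]], fingers=[0.2,0.2,0.2,0.2,0.2])

```text
time_s: 37.62
ee_pos: [0.4791, -0.2054, 0.0355]
tool_rot: [0.0, 0.707, 0.707, -0.0]
force: [-1.1, -0.3, -0.3]
grip_width: 0.0333
grasp_force: 15.0
```

Call:
carry_out(linear=[[0,0,0.05],[0,0,0],[0,0,0],[0,0,0],[0,0,0]], dr=[[0,0,0],[0,0,0],[0,0,0],[0,0,0],[0,0,0]], fingers=[0.2,0.2,0.2,0.2,0.2])

```text
time_s: 38.25
ee_pos: [0.4792, -0.2054, 0.0354]
tool_rot: [0.0, 0.707, 0.707, -0.0]
force: [-0.5, 1.3, 5.9]
grip_width: 0.0333
grasp_force: 15.0
```

Call:
carry_out(linear=[[0,0,0],[0,0,0],[0,0,0],[0,0,0],[0,0,-0.5]], dr=[[0,0,0],[0,0,0],[0,0,0],[0,0,0],[0,0,0]], fingers=[0.4,0.45,0.5,0.55,0.55])

```text
time_s: 38.88
ee_pos: [0.4789, -0.2053, 0.0398]
tool_rot: [-0.0, 0.707, 0.707, -0.0]
force: [-0.5, 0.3, 0.0]
grip_width: 0.05
grasp_force: 0.0
```

Call:
carry_out(linear=[[0,0,-1.5],[0,0,-2.5],[0,0,-4],[0,0,-5],[0,0,-5]], dr=[[0,0,0],[0,0,0],[0,0,0],[0,0,0],[0,0,0]], fingers=[0.55,0.55,0.6,0.8,1])

```text
time_s: 39.5
ee_pos: [0.479, -0.2053, 0.2228]
tool_rot: [0.001, 0.707, 0.707, 0.0]
force: [0.7, -0.4, -0.8]
grip_width: 0.0718
grasp_force: 0.0
```

Call:
carry_out(linear=[[0,0,-5],[0,0,-1.5],[0,0,0],[0,0,0],[0,0,0]], dr=[[0,0,0],[0,0,0],[0,0,0],[0,0,0],[0,0,0]], fingers=[1,1,1,1,1])

```text
time_s: 40.12
ee_pos: [0.4785, -0.2051, 0.2832]
tool_rot: [-0.002, 0.707, 0.707, -0.001]
force: [0.3, -0.2, -0.3]
grip_width: 0.091
grasp_force: 0.0
```

Run:
```python
from h import *
s=bot.read_state(); print(s['ee_pos'],s['tool_rot'],s['force'],s['grip_width'])
im,d,W,c=cloud('wrist'); cv2.imwrite('pics/w6.png',im)
circles(W,im,.055,.085); circles(W,im,.018,.034); circles(W,im,.1,.12)
W2=W.copy(); X,Y,Z=W[...,0],W[...,1],W[...,2]
f=(Z<.0145)&(Z>.002)&(X>.42)&(X<.53)&(Y>-.26)&(Y<-.15); P=W[f]
print(cv2.minAreaRect((P[:,:2]*1000).astype(np.float32)),np.median(P[:,2]))
```

```text
[ 0.47846502 -0.2051015   0.28323797] [-1.62342765e-03  7.06843269e-01  7.07368034e-01 -6.50502395e-04] [ 0.28504567 -0.18288662 -0.33982488] 0.09104494238374866
0.055 n 565 px [246 152  27  28] z 0.071 circ [ 0.4791 -0.206 ] 0.0169 rect [ 478.8 -205.9] [32.4 33.3] 1.1
0.055 n 350 px [240 211  35  22] z 0.0714 circ [ 0.4762 -0.2874] 0.0214 rect [ 476.2 -280.4] [17.7 42.5] 89.9
0.055 n 246 px [243 283  23  16] z 0.0785 circ [ 0.472 -0.383] 0.0141 rect [ 472.4 -378.1] [17.8 27.7] 85.8
0.018 n 2246 px [336   0 130 162] z 0.0211 circ [ 0.6626 -0.0989] 0.128 rect [663.3 -99.3] [159.4 203.2] 6.3
0.018 n 693 px [483 103  29  55] z 0.0229 circ [ 0.8088 -0.1661] 0.037 rect [ 808.6 -166. ] [73.1 21.8] 71.4
0.018 n 2614 px [161 119 137 135] z 0.0253 circ [ 0.4344 -0.2481] 0.1312 rect [ 433.9 -250.5] [193.8 185.7] 87.4
0.018 n 1404 px [172 127  22 127] z 0.0299 circ [ 0.3738 -0.2544] 0.0927 rect [ 369.5 -254.1] [185.   26.1] 87.5
0.018 n 1740 px [201 139  21 115] z 0.0311 circ [ 0.405  -0.2622] 0.0856 rect [ 408.9 -262.3] [170.5  25.8] 86.9
0.018 n 140 px [174 197  13  20] z 0.0325 circ [ 0.367  -0.2711] 0.0155 rect [ 365.5 -270.9] [26.5 18.8] 82.9
0.018 n 374 px [235 197  45  34] z 0.0259 circ [ 0.4761 -0.2933] 0.0323 rect [ 476.8 -286.5] [49.  63.3] 88.7
0.018 n 715 px [166 283  80  20] z 0.0253 circ [ 0.3953 -0.4226] 0.0624 rect [ 395.7 -413.1] [ 34. 124.] 87.7
0.018 n 74 px [203 283  14   6] z 0.0288 circ [ 0.4012 -0.4017] 0.0099 rect [ 401.5 -399.8] [10.9 18.4] 84.0
0.018 n 199 px [263 283  23  21] z 0.025 circ [ 0.5022 -0.4151] 0.0248 rect [ 502.3 -415.9] [34.7 37.1] 1.2
0.1 n 843 px [239 226  36  28] z 0.1116 circ [ 0.4758 -0.2931] 0.0219 rect [ 475.8 -288.6] [42.  32.4] 0.6
((472.2283020019531, -208.37615966796875), (105.89884948730469, 107.23193359375), 87.47433471679688) 0.006894935714135297
```

View pics/w6.png

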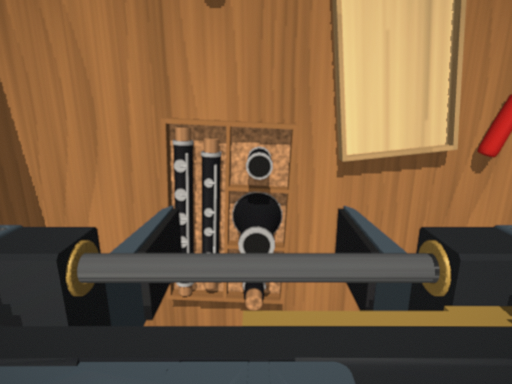

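The wrist view shows the barrel standing at (259,163) in the middle of the compartment, with bell and mouthpiece in place.

Call:
carry_out(linear=[[4.6,-0.6,0],[4.6,-0.6,0],[4.6,-0.6,0],[4.6,-0.6,0],[4.6,-0.6,0]], dr=[[0,0,0],[0,0,0],[0,0,0],[0,0,0],[0,0,0]], fingers=[1,1,1,1,1], grip_force=30)

```text
time_s: 40.8
ee_pos: [0.4484, 0.026, 0.2843]
tool_rot: [-0.0, 0.707, 0.707, -0.0]
force: [-1.0, -0.4, -0.4]
grip_width: 0.0909
grasp_force: 0.0
```

Call:
carry_out(linear=[[4.6,-0.6,0],[4.6,-0.6,0],[4.6,-0.6,0],[2.6,-0.4,0],[1.6,-0.3,0]], dr=[[0,0,0],[0,0,0],[0,0,0],[0,0,0],[0,0,0]], fingers=[1,1,1,1,1])

```text
time_s: 41.42
ee_pos: [0.4234, 0.2056, 0.2842]
tool_rot: [-0.0, 0.706, 0.708, -0.001]
force: [0.4, -0.0, 0.6]
grip_width: 0.0912
grasp_force: 0.0
```

Call:
carry_out(linear=[[0,0,0],[0,0,3],[0,0,3],[0,0,2],[0,0,0]], dr=[[0,0,0],[0,0,0],[0,0,0],[0,0,0],[0,0,0]], fingers=[1,1,1,1,1])

```text
time_s: 42.05
ee_pos: [0.4231, 0.203, 0.2036]
tool_rot: [-0.0, 0.707, 0.707, -0.002]
force: [0.1, -0.1, 0.9]
grip_width: 0.091
grasp_force: 0.0
```

Run:
```python
from h import *
s=bot.read_state(); print(s['ee_pos'],s['tool_rot'],s['force'],s['grip_width'])
im,d,W,c=cloud('wrist'); circles(W,im,.145,.18)
```

```text
[0.42314445 0.20298629 0.20362   ] [-4.04945155e-04  7.07354603e-01  7.06856183e-01 -1.90748840e-03] [ 0.08014139 -0.07408393  0.87527035] 0.09098723661040603
0.145 n 1641 px [237  49  45  48] z 0.1583 circ [0.4234 0.2956] 0.0148 rect [423.5 295.8] [28.4 28.7] 87.3
0.145 n 1409 px [239 181  41  44] z 0.1613 circ [0.4237 0.2057] 0.0149 rect [423.5 205.8] [29.2 28.9] 89.8
```

Call:
carry_out(linear=[[0.21,0.08,0],[0,0,2],[0,0,2],[0,0,1.5],[0,0,0.75]], dr=[[0,0,0],[0,0,0],[0,0,0],[0,0,0],[0,0,0]], fingers=[1,1,1,1,1])

```text
time_s: 42.72
ee_pos: [0.4251, 0.2067, 0.1426]
tool_rot: [0.0, 0.707, 0.707, 0.0]
force: [0.9, 0.1, -0.4]
grip_width: 0.091
grasp_force: 0.0
```

Call:
carry_out(linear=[[0,0,0],[0,0,0],[0,0,0],[0,0,0],[0,0,0]], dr=[[0,0,0],[0,0,0],[0,0,0],[0,0,0],[0,0,0]], fingers=[0.8,0.6,0.4,0.2,0.15])

```text
time_s: 43.35
ee_pos: [0.4247, 0.2067, 0.1426]
tool_rot: [0.0, 0.707, 0.707, 0.0]
force: [-0.6, -0.0, 0.0]
grip_width: 0.0439
grasp_force: 0.0
```

Call:
carry_out(linear=[[0,0,0],[0,0,0],[0,0,0],[0,0,0],[0,0,0]], dr=[[0,0,0],[0,0,0],[0,0,0],[0,0,0],[0,0,0]], fingers=[0.15,0.15,0.15,0.15,0.15])

```text
time_s: 43.98
ee_pos: [0.4246, 0.2066, 0.1424]
tool_rot: [-0.0, 0.707, 0.707, -0.0]
force: [-0.3, -0.6, 0.5]
grip_width: 0.0293
grasp_force: 30.0
```

Call:
carry_out(linear=[[0,0,-0.5],[0,0,-1],[0,0,-1.5],[0,0,-1.5],[0,0,-1.5]], dr=[[0,0,0],[0,0,0],[0,0,0],[0,0,0],[0,0,0]], fingers=[0.15,0.15,0.15,0.15,0.15])

```text
time_s: 44.6
ee_pos: [0.4248, 0.2067, 0.2036]
tool_rot: [0.0, 0.707, 0.707, 0.0]
force: [-0.4, -0.1, -2.3]
grip_width: 0.0289
grasp_force: 30.0
```

Call:
carry_out(linear=[[-1,0.6,0],[-2,1.2,0],[-3,1.8,0],[-3.3,2.1,0],[-3.3,2.1,0]], dr=[[0,0,0],[0,0,0],[0,0,0],[0,0,0],[0,0,0]], fingers=[0.15,0.15,0.15,0.15,0.15])

```text
time_s: 45.22
ee_pos: [0.5032, 0.0789, 0.2019]
tool_rot: [-0.0, 0.707, 0.707, -0.0]
force: [0.8, 0.8, -2.6]
grip_width: 0.0295
grasp_force: 30.0
```

Call:
carry_out(linear=[[-3.3,2.1,0],[-3.3,2.1,0],[-3.3,2.1,0],[-3.3,2.1,0],[-3.3,2.1,0]], dr=[[0,0,0],[0,0,0],[0,0,0],[0,0,0],[0,0,0]], fingers=[0.15,0.15,0.15,0.15,0.15])

```text
time_s: 45.85
ee_pos: [0.6081, -0.0863, 0.2016]
tool_rot: [-0.0, 0.707, 0.707, -0.001]
force: [0.1, -0.5, -1.0]
grip_width: 0.0293
grasp_force: 30.0
```

Call:
carry_out(linear=[[-2.9,1.7,0],[-1.9,1.1,0],[-0.8,0.4,0],[0,0,0],[0,0,0]], dr=[[0,0,0],[0,0,0],[0,0,0],[0,0,0],[0,0,0]], fingers=[0.15,0.15,0.15,0.15,0.15])

```text
time_s: 46.48
ee_pos: [0.6394, -0.1395, 0.2024]
tool_rot: [-0.0, 0.707, 0.708, -0.0]
force: [0.8, -0.1, -2.6]
grip_width: 0.0294
grasp_force: 30.0
```

Call:
carry_out(linear=[[0,0,0],[0,0,0],[0,0,0],[0,0,0],[0,0,0]], dr=[[0,0,0],[0,0,0],[0,0,0],[0,0,0],[0,0,0]], fingers=[0.15,0.15,0.15,0.15,0.15])

```text
time_s: 47.1
ee_pos: [0.6399, -0.1402, 0.2025]
tool_rot: [0.0, 0.707, 0.707, -0.0]
force: [0.4, -0.6, -2.5]
grip_width: 0.0294
grasp_force: 30.0
```

Call:
carry_out(linear=[[0,0,1.5],[0,0,1.5],[0,0,1.4],[0,0,0.8],[0,0,0.4]], dr=[[0,0,0],[0,0,0],[0,0,0],[0,0,0],[0,0,0]], fingers=[0.15,0.15,0.15,0.15,0.15])

```text
time_s: 47.72
ee_pos: [0.6398, -0.1402, 0.1457]
tool_rot: [-0.0, 0.707, 0.707, -0.0]
force: [0.3, 0.7, -2.3]
grip_width: 0.0291
grasp_force: 30.0
```

Call:
carry_out(linear=[[0,0,0.05],[0,0,0.05],[0,0,0.05],[0,0,0],[0,0,0]], dr=[[0,0,0],[0,0,0],[0,0,0],[0,0,0],[0,0,0]], fingers=[0.15,0.15,0.15,0.15,0.15])

```text
time_s: 48.35
ee_pos: [0.64, -0.1402, 0.1451]
tool_rot: [0.0, 0.707, 0.707, 0.0]
force: [-0.3, -0.4, -1.9]
grip_width: 0.0292
grasp_force: 30.0
```

Call:
carry_out(linear=[[0,0,0.05],[0,0,0.04],[0,0,0],[0,0,0],[0,0,0]], dr=[[0,0,0],[0,0,0],[0,0,0],[0,0,0],[0,0,0]], fingers=[0.15,0.15,0.15,0.15,0.15])

```text
time_s: 48.98
ee_pos: [0.64, -0.1402, 0.1444]
tool_rot: [0.0, 0.707, 0.707, 0.0]
force: [-1.0, -0.4, 1.1]
grip_width: 0.0294
grasp_force: 30.0
```

Call:
carry_out(linear=[[0,0,0],[0,0,0],[0,0,0],[0,0,0],[0,0,-1]], dr=[[0,0,0],[0,0,0],[0,0,0],[0,0,0],[0,0,0]], fingers=[0.3,0.5,0.7,1,1])

```text
time_s: 49.6
ee_pos: [0.6394, -0.1401, 0.1535]
tool_rot: [-0.001, 0.707, 0.707, -0.001]
force: [-0.7, -0.5, 0.1]
grip_width: 0.0666
grasp_force: 0.0
```

Call:
carry_out(linear=[[0,0,-2],[0,0,-3],[0,0,-3],[0,0,-3],[0,0,-0.7]], dr=[[0,0,0],[0,0,0],[0,0,0],[0,0,0],[0,0,0]], fingers=[1,1,1,1,1])

```text
time_s: 50.22
ee_pos: [0.6409, -0.1404, 0.2741]
tool_rot: [0.002, 0.707, 0.707, 0.001]
force: [0.8, -0.5, 0.2]
grip_width: 0.0912
grasp_force: 0.0
```

Run:
```python
from h import *
s=bot.read_state(); print(s['ee_pos'],s['tool_rot'],s['force'],s['grip_width'])
im,d,W,c=cloud('wrist'); circles(W,im,.145,.18)
```

```text
[ 0.64090119 -0.1404256   0.27408734] [0.00232104 0.70685123 0.70735707 0.00138504] [ 0.81838034 -0.50668654  0.2336686 ] 0.09121912114356086
0.145 n 841 px [241 168  31  34] z 0.1633 circ [ 0.6393 -0.1413] 0.0149 rect [ 639.3 -141.3] [28.2 29.2] 1.1
```

Call:
carry_out(linear=[[4.7,-2.4,0],[4.7,-2.4,0],[4.7,-2.4,0],[4.7,-2.4,0],[4.7,-2.4,0]], dr=[[0,0,0],[0,0,0],[0,0,0],[0,0,0],[0,0,0]], fingers=[1,1,1,1,1])

```text
time_s: 50.9
ee_pos: [0.5181, 0.096, 0.2697]
tool_rot: [-0.001, 0.707, 0.707, -0.001]
force: [0.5, 0.2, -0.2]
grip_width: 0.0913
grasp_force: 0.0
```

Call:
carry_out(linear=[[4.7,-2.4,0],[4.7,-2.4,0],[4.7,-2.4,0],[3.5,-1.4,0],[2.4,-1,0]], dr=[[0,0,0],[0,0,0],[0,0,0],[0,0,0],[0,0,0]], fingers=[1,1,1,1,1])

```text
time_s: 51.52
ee_pos: [0.4221, 0.2958, 0.2697]
tool_rot: [-0.0, 0.706, 0.708, -0.001]
force: [-0.4, -0.3, -0.1]
grip_width: 0.0911
grasp_force: 0.0
```

Call:
carry_out(linear=[[0,0,0],[0,0,3],[0,0,3],[0,0,1],[0,0,0]], dr=[[0,0,0],[0,0,0],[0,0,0],[0,0,0],[0,0,0]], fingers=[1,1,1,1,1])

```text
time_s: 52.15
ee_pos: [0.4237, 0.2939, 0.2006]
tool_rot: [0.0, 0.707, 0.707, -0.001]
force: [-0.6, -0.6, -0.1]
grip_width: 0.0914
grasp_force: 0.0
```

Call:
carry_out(linear=[[0,0,0],[0,0,0],[0,0,0],[0,0,0],[0,0,0]], dr=[[0,0,0],[0,0,0],[0,0,0],[0,0,0],[0,0,0]], fingers=[1,1,1,1,1])

```text
time_s: 52.78
ee_pos: [0.4236, 0.2947, 0.2011]
tool_rot: [0.0, 0.707, 0.707, 0.0]
force: [0.3, 0.2, 0.3]
grip_width: 0.0911
grasp_force: 0.0
```

Call:
carry_out(linear=[[0.04,0,1.5],[0,0,2],[0,0,1.5],[0,0,0.7],[0,0,0.45]], dr=[[0,0,0],[0,0,0],[0,0,0],[0,0,0],[0,0,0]], fingers=[1,1,1,1,1])

```text
time_s: 53.4
ee_pos: [0.4237, 0.2951, 0.1391]
tool_rot: [0.0, 0.707, 0.707, -0.0]
force: [0.4, 0.4, 0.6]
grip_width: 0.0911
grasp_force: 0.0
```

Call:
carry_out(linear=[[0,0,0],[0,0,0],[0,0,0],[0,0,0],[0,0,0]], dr=[[0,0,0],[0,0,0],[0,0,0],[0,0,0],[0,0,0]], fingers=[0.8,0.6,0.4,0.2,0.15])

```text
time_s: 54.02
ee_pos: [0.4237, 0.2951, 0.1396]
tool_rot: [0.0, 0.707, 0.707, 0.0]
force: [-0.3, 0.8, 0.6]
grip_width: 0.0443
grasp_force: 0.0
```

Call:
carry_out(linear=[[0,0,0],[0,0,0],[0,0,0],[0,0,0],[0,0,0]], dr=[[0,0,0],[0,0,0],[0,0,0],[0,0,0],[0,0,0]], fingers=[0.15,0.15,0.15,0.15,0.15])

```text
time_s: 54.65
ee_pos: [0.4237, 0.295, 0.1395]
tool_rot: [0.0, 0.707, 0.707, 0.0]
force: [-0.0, -0.7, -0.4]
grip_width: 0.0285
grasp_force: 30.0
```

Call:
carry_out(linear=[[0,0,-0.5],[0,0,-1],[0,0,-1.5],[0,0,-1.5],[0,0,-1.5]], dr=[[0,0,0],[0,0,0],[0,0,0],[0,0,0],[0,0,0]], fingers=[0.15,0.15,0.15,0.15,0.15])

```text
time_s: 55.28
ee_pos: [0.4238, 0.2951, 0.201]
tool_rot: [0.0, 0.707, 0.707, 0.0]
force: [-0.7, 0.8, -2.1]
grip_width: 0.028
grasp_force: 30.0
```

Call:
carry_out(linear=[[-1,0.6,0],[-2,1.1,0],[-3,1.7,0],[-3.4,2,0],[-3.4,2,0]], dr=[[0,0,0],[0,0,0],[0,0,0],[0,0,0],[0,0,0]], fingers=[0.15,0.15,0.15,0.15,0.15])

```text
time_s: 55.9
ee_pos: [0.4981, 0.1652, 0.199]
tool_rot: [-0.0, 0.707, 0.707, -0.001]
force: [1.0, -0.1, -2.6]
grip_width: 0.028
grasp_force: 30.0
```

Call:
carry_out(linear=[[-3.4,2,0],[-3.4,2,0],[-3.4,2,0],[-3.4,2,0],[-3.4,2,0]], dr=[[0,0,0],[0,0,0],[0,0,0],[0,0,0],[0,0,0]], fingers=[0.15,0.15,0.15,0.15,0.15])

```text
time_s: 56.52
ee_pos: [0.598, -0.0049, 0.1988]
tool_rot: [-0.0, 0.707, 0.707, -0.001]
force: [0.6, 0.7, -2.1]
grip_width: 0.0278
grasp_force: 30.0
```

Call:
carry_out(linear=[[-3,1.7,0],[-2,1.1,0],[-0.9,0.5,0],[0,0,0],[0,0,0]], dr=[[0,0,0],[0,0,0],[0,0,0],[0,0,0],[0,0,0]], fingers=[0.15,0.15,0.15,0.15,0.15])

```text
time_s: 57.15
ee_pos: [0.6304, -0.0608, 0.1996]
tool_rot: [-0.0, 0.707, 0.708, -0.0]
force: [0.5, -0.1, -2.5]
grip_width: 0.028
grasp_force: 30.0
```

Call:
carry_out(linear=[[0,0,0],[0,0,0],[0,0,0],[0,0,0],[0,0,0]], dr=[[0,0,0],[0,0,0],[0,0,0],[0,0,0],[0,0,0]], fingers=[0.15,0.15,0.15,0.15,0.15])

```text
time_s: 57.78
ee_pos: [0.6309, -0.0618, 0.1995]
tool_rot: [0.0, 0.707, 0.707, -0.0]
force: [0.0, 0.0, -2.5]
grip_width: 0.0281
grasp_force: 30.0
```

Call:
carry_out(linear=[[0,0,1.5],[0,0,1.5],[0,0,1.4],[0,0,0.8],[0,0,0.4]], dr=[[0,0,0],[0,0,0],[0,0,0],[0,0,0],[0,0,0]], fingers=[0.15,0.15,0.15,0.15,0.15])

```text
time_s: 58.4
ee_pos: [0.6307, -0.0618, 0.1428]
tool_rot: [-0.0, 0.707, 0.707, -0.0]
force: [-0.8, -0.4, -3.1]
grip_width: 0.0281
grasp_force: 30.0
```

Call:
carry_out(linear=[[0,0,0.05],[0,0,0.05],[0,0,0.05],[0,0,0],[0,0,0]], dr=[[0,0,0],[0,0,0],[0,0,0],[0,0,0],[0,0,0]], fingers=[0.15,0.15,0.15,0.15,0.15])

```text
time_s: 59.02
ee_pos: [0.6309, -0.0618, 0.1422]
tool_rot: [0.0, 0.707, 0.707, 0.0]
force: [0.4, 0.3, -2.3]
grip_width: 0.028
grasp_force: 30.0
```

Call:
carry_out(linear=[[0,0,0.05],[0,0,0.04],[0,0,0],[0,0,0],[0,0,0]], dr=[[0,0,0],[0,0,0],[0,0,0],[0,0,0],[0,0,0]], fingers=[0.15,0.15,0.15,0.15,0.15])

```text
time_s: 59.65
ee_pos: [0.631, -0.0618, 0.1415]
tool_rot: [0.0, 0.707, 0.707, 0.0]
force: [-1.4, 0.0, 1.7]
grip_width: 0.0283
grasp_force: 30.0
```

Call:
carry_out(linear=[[0,0,0],[0,0,0],[0,0,0],[0,0,0],[0,0,-1]], dr=[[0,0,0],[0,0,0],[0,0,0],[0,0,0],[0,0,0]], fingers=[0.3,0.5,0.7,1,1])

```text
time_s: 60.28
ee_pos: [0.6303, -0.0617, 0.1506]
tool_rot: [-0.001, 0.707, 0.707, -0.001]
force: [0.1, 0.4, -0.1]
grip_width: 0.0657
grasp_force: 0.0
```

Call:
carry_out(linear=[[0,0,-2],[0,0,-3],[0,0,-3],[0,0,-3],[0,0,-1]], dr=[[0,0,0],[0,0,0],[0,0,0],[0,0,0],[0,0,0]], fingers=[1,1,1,1,1])

```text
time_s: 60.9
ee_pos: [0.6317, -0.0619, 0.274]
tool_rot: [0.002, 0.707, 0.707, 0.001]
force: [-0.3, 0.3, -0.1]
grip_width: 0.0908
grasp_force: 0.0
```

Run:
```python
from h import *
s=bot.read_state(); print(s['ee_pos'],s['tool_rot'],s['force'],s['grip_width'])
im,d,W,c=cloud('wrist'); circles(W,im,.145,.18); circles(W,im,.125,.145)
```

```text
[ 0.63174461 -0.06189167  0.27395318] [0.0018699  0.70686146 0.70734805 0.00145524] [-0.34255601  0.32393908 -0.13260736] 0.09082407271812623
0.145 n 757 px [242 167  31  32] z 0.1603 circ [ 0.6311 -0.0613] 0.0144 rect [631.  -60.9] [27.6 27.6] 49.0
0.145 n 252 px [252 242  28  12] z 0.1602 circ [ 0.6396 -0.134 ] 0.0128 rect [ 639.7 -130.3] [ 7.7 25.4] 89.1
0.125 n 1746 px [232 144  50  66] z 0.1345 circ [ 0.6315 -0.061 ] 0.0374 rect [631.2 -61.6] [42.  64.4] 8.3
0.125 n 618 px [245 228  40  26] z 0.1316 circ [ 0.6393 -0.1403] 0.0224 rect [ 639.1 -133.7] [43.3 29.1] 2.0
```

Call:
carry_out(linear=[[4.8,-2.3,0],[4.8,-2.3,0],[4.8,-2.3,0],[4.8,-2.3,0],[4.8,-2.3,0]], dr=[[0,0,0],[0,0,0],[0,0,0],[0,0,0],[0,0,0]], fingers=[1,1,1,1,1])

```text
time_s: 61.58
ee_pos: [0.5142, 0.1794, 0.2699]
tool_rot: [-0.0, 0.707, 0.707, -0.001]
force: [1.4, -0.1, -0.2]
grip_width: 0.0914
grasp_force: 0.0
```

Call:
carry_out(linear=[[4.8,-2.3,0],[4.8,-2.3,0],[4.8,-2.3,0],[3.8,-1.4,0],[2.5,-0.9,0]], dr=[[0,0,0],[0,0,0],[0,0,0],[0,0,0],[0,0,0]], fingers=[1,1,1,1,1])

```text
time_s: 62.2
ee_pos: [0.4221, 0.3864, 0.2697]
tool_rot: [-0.0, 0.706, 0.708, -0.001]
force: [-0.8, 0.2, -0.4]
grip_width: 0.0914
grasp_force: 0.0
```

Call:
carry_out(linear=[[0,0,0],[0,0,3],[0,0,3],[0,0,1],[0,0,0]], dr=[[0,0,0],[0,0,0],[0,0,0],[0,0,0],[0,0,0]], fingers=[1,1,1,1,1])

```text
time_s: 62.82
ee_pos: [0.4237, 0.3842, 0.2007]
tool_rot: [0.0, 0.707, 0.707, -0.001]
force: [0.0, -0.7, -0.6]
grip_width: 0.0915
grasp_force: 0.0
```

Call:
carry_out(linear=[[0,0,0],[0,0,0],[0,0,0],[0,0,0],[0,0,0]], dr=[[0,0,0],[0,0,0],[0,0,0],[0,0,0],[0,0,0]], fingers=[1,1,1,1,1])

```text
time_s: 63.45
ee_pos: [0.4235, 0.3851, 0.2012]
tool_rot: [0.0, 0.707, 0.707, 0.0]
force: [0.0, -0.0, -0.3]
grip_width: 0.0916
grasp_force: 0.0
```

Call:
carry_out(linear=[[0.02,0,1.5],[0,0,2],[0,0,1.5],[0,0,0.7],[0,0,0.45]], dr=[[0,0,0],[0,0,0],[0,0,0],[0,0,0],[0,0,0]], fingers=[1,1,1,1,1])

```text
time_s: 64.08
ee_pos: [0.4236, 0.3853, 0.1392]
tool_rot: [0.0, 0.707, 0.707, -0.0]
force: [-0.3, 0.1, -0.2]
grip_width: 0.0913
grasp_force: 0.0
```

Call:
carry_out(linear=[[0,0,0],[0,0,0],[0,0,0],[0,0,0],[0,0,0]], dr=[[0,0,0],[0,0,0],[0,0,0],[0,0,0],[0,0,0]], fingers=[0.8,0.6,0.4,0.4,0.4])

```text
time_s: 64.7
ee_pos: [0.4235, 0.3853, 0.1398]
tool_rot: [-0.0, 0.707, 0.707, 0.0]
force: [0.4, 0.1, 0.1]
grip_width: 0.0501
grasp_force: 30.0
```

Call:
carry_out(linear=[[0,0,0],[0,0,0],[0,0,0],[0,0,0],[0,0,0]], dr=[[0,0,0],[0,0,0],[0,0,0],[0,0,0],[0,0,0]], fingers=[0.4,0.4,0.4,0.4,0.4])

```text
time_s: 65.32
ee_pos: [0.4236, 0.3853, 0.1398]
tool_rot: [-0.0, 0.707, 0.707, 0.0]
force: [-0.5, -0.5, 3.0]
grip_width: 0.0504
grasp_force: 30.0
```

Call:
carry_out(linear=[[0,0,-0.5],[0,0,-1],[0,0,-1.5],[0,0,-1.5],[0,0,-1.5]], dr=[[0,0,0],[0,0,0],[0,0,0],[0,0,0],[0,0,0]], fingers=[0.4,0.4,0.4,0.4,0.4])

```text
time_s: 65.95
ee_pos: [0.4237, 0.3853, 0.2011]
tool_rot: [0.0, 0.707, 0.707, 0.0]
force: [0.1, 0.1, -3.0]
grip_width: 0.0504
grasp_force: 30.0
```

Call:
carry_out(linear=[[-1,0.6,0],[-2,1.1,0],[-3,1.6,0],[-3.5,1.8,0],[-3.5,1.9,0]], dr=[[0,0,0],[0,0,0],[0,0,0],[0,0,0],[0,0,0]], fingers=[0.4,0.4,0.4,0.4,0.4])

```text
time_s: 66.58
ee_pos: [0.4939, 0.2533, 0.1991]
tool_rot: [0.0, 0.707, 0.707, -0.001]
force: [1.1, -0.1, -2.8]
grip_width: 0.0503
grasp_force: 30.0
```

Call:
carry_out(linear=[[-3.5,1.9,0],[-3.5,1.9,0],[-3.5,1.9,0],[-3.5,1.9,0],[-3.5,1.9,0]], dr=[[0,0,0],[0,0,0],[0,0,0],[0,0,0],[0,0,0]], fingers=[0.4,0.4,0.4,0.4,0.4])

```text
time_s: 67.2
ee_pos: [0.5889, 0.0782, 0.1991]
tool_rot: [-0.0, 0.707, 0.707, -0.001]
force: [-0.0, 0.5, -2.7]
grip_width: 0.0503
grasp_force: 30.0
```

Call:
carry_out(linear=[[-3,1.6,0],[-2,1.1,0],[-1.1,0.55,0],[0,0,0],[0,0,0]], dr=[[0,0,0],[0,0,0],[0,0,0],[0,0,0],[0,0,0]], fingers=[0.4,0.4,0.4,0.4,0.4])

```text
time_s: 67.82
ee_pos: [0.6208, 0.0203, 0.1996]
tool_rot: [-0.0, 0.707, 0.708, -0.0]
force: [0.5, -0.8, -3.3]
grip_width: 0.0504
grasp_force: 30.0
```

Call:
carry_out(linear=[[0,0,0],[0,0,0],[0,0,0],[0,0,0],[0,0,0]], dr=[[0,0,0],[0,0,0],[0,0,0],[0,0,0],[0,0,0]], fingers=[0.4,0.4,0.4,0.4,0.4])

```text
time_s: 68.45
ee_pos: [0.6213, 0.0194, 0.1996]
tool_rot: [0.0, 0.707, 0.707, -0.0]
force: [0.2, 0.1, -2.5]
grip_width: 0.0502
grasp_force: 30.0
```

Run:
```python
from h import *
s=bot.read_state(); print(s['ee_pos'],s['tool_rot'],s['force'],s['grip_width'])
im,d,W,c=cloud('wrist'); circles(W,im,.195,.225)
```

```text
[0.62132581 0.01939184 0.19963657] [ 5.58134953e-05  7.06843366e-01  7.07370096e-01 -8.31527632e-06] [ 0.21536045  0.10944844 -2.46875025] 0.0501672338309988
0.195 n 5769 px [187 191 143  63] z 0.2152 circ [0.6211 0.0352] 0.0354 rect [621.1  28.5] [70.7 31.5] 0.5
0.195 n 74 px [242 283  33   3] z 0.215 circ [ 0.6211 -0.0045] 0.0091 rect [621.1  -4.9] [ 2.7 17.9] 88.3
```

Call:
carry_out(linear=[[0,0,1.5],[0,0,1.5],[0,0,1.4],[0,0,0.8],[0,0,0.4]], dr=[[0,0,0],[0,0,0],[0,0,0],[0,0,0],[0,0,0]], fingers=[0.4,0.4,0.4,0.4,0.4])

```text
time_s: 69.12
ee_pos: [0.6211, 0.0194, 0.1428]
tool_rot: [-0.0, 0.707, 0.707, -0.0]
force: [-0.1, 0.1, -2.8]
grip_width: 0.0502
grasp_force: 30.0
```

Call:
carry_out(linear=[[0,-0.03,0.05],[0,0,0.05],[0,0,0.05],[0,0,0],[0,0,0]], dr=[[0,0,0],[0,0,0],[0,0,0],[0,0,0],[0,0,0]], fingers=[0.4,0.4,0.4,0.4,0.4])

```text
time_s: 69.75
ee_pos: [0.6211, 0.0194, 0.1423]
tool_rot: [0.0, 0.707, 0.707, 0.0]
force: [1.3, -0.8, -3.6]
grip_width: 0.0503
grasp_force: 30.0
```

Call:
carry_out(linear=[[0,0,0.05],[0,0,0.04],[0,0,0],[0,0,0],[0,0,0]], dr=[[0,0,0],[0,0,0],[0,0,0],[0,0,0],[0,0,0]], fingers=[0.4,0.4,0.4,0.4,0.4])

```text
time_s: 70.38
ee_pos: [0.6211, 0.0194, 0.1418]
tool_rot: [0.0, 0.707, 0.707, 0.0]
force: [-1.8, -0.1, 4.1]
grip_width: 0.0495
grasp_force: 30.0
```

Contact. Next: release, rise and back off, then check everything.

Call:
carry_out(linear=[[0,0,0],[0,0,0],[0,0,0],[0,0,0],[0,0,-0.5]], dr=[[0,0,0],[0,0,0],[0,0,0],[0,0,0],[0,0,0]], fingers=[0.65,0.75,0.9,1,1])

```text
time_s: 71.0
ee_pos: [0.6207, 0.0194, 0.146]
tool_rot: [-0.0, 0.707, 0.707, -0.0]
force: [0.2, 0.3, 0.2]
grip_width: 0.0908
grasp_force: 0.0
```

Call:
carry_out(linear=[[0,0,-2],[0,0,-3],[0,0,-4],[0,0,-4],[0,0,-4]], dr=[[0,0,0],[0,0,0],[0,0,0],[0,0,0],[0,0,0]], fingers=[1,1,1,1,1])

```text
time_s: 71.62
ee_pos: [0.6209, 0.0194, 0.318]
tool_rot: [0.0, 0.707, 0.707, 0.0]
force: [1.0, -0.3, -0.2]
grip_width: 0.0914
grasp_force: 0.0
```

Call:
carry_out(linear=[[0,-4,-2],[0,-4,0],[0,-4,0],[0,-2,0],[0,0,0]], dr=[[0,0,0],[0,0,0],[0,0,0],[0,0,0],[0,0,0]], fingers=[1,1,1,1,1])

```text
time_s: 72.25
ee_pos: [0.4802, 0.0193, 0.3374]
tool_rot: [0.001, 0.707, 0.707, 0.001]
force: [-0.0, 0.3, -0.4]
grip_width: 0.0911
grasp_force: 0.0
```

Call:
carry_out(linear=[[0,0,0],[0,0,0],[0,0,0],[0,0,0],[0,0,0]], dr=[[0,0,0],[0,0,0],[0,0,0],[0,0,0],[0,0,0]], fingers=[1,1,1,1,1])

```text
time_s: 72.88
ee_pos: [0.4811, 0.0193, 0.3361]
tool_rot: [-0.0, 0.707, 0.707, -0.0]
force: [-0.0, -0.2, -0.3]
grip_width: 0.0909
grasp_force: 0.0
```

Run:
```python
from h import *
s=bot.read_state(); print(s['ee_pos'],s['tool_rot'],s['force'],s['grip_width'])
im,d,W,c=cloud('wrist'); circles(W,im,.145,.18)
im,d,W,c=cloud('scene'); circles(W,im,.145,.18); circles(W,im,.1,.12,100); cv2.imwrite('pics/s9.png',im)
```

```text
[0.48112962 0.01930539 0.33611411] [-5.37132788e-05  7.06859109e-01  7.07354354e-01 -1.23724663e-04] [-0.0497892  -0.16165439 -0.34809253] 0.0908886756094264
0.145 n 1623 px [355 149  48  44] z 0.1573 circ [0.6199 0.0182] 0.0256 rect [619.8  18.6] [49.9 50. ] 36.3
0.145 n 180 px [373 222  22  19] z 0.16 circ [ 0.6342 -0.0569] 0.0135 rect [636.5 -54.2] [ 9.4 26.8] 50.5
0.145 n 3464 px [  0   0 162  47] z 0.1479 circ [-0.6214 -0.0348] 0.342 rect [-601.1   -5.1] [601.9 453.9] 68.0
0.145 n 895 px [121  59  84  31] z 0.1667 circ [0.0115 0.0301] 0.1298 rect [52.3 10.9] [259.4  90.7] 64.8
0.145 n 277 px [263 161  21  17] z 0.1565 circ [0.6217 0.0226] 0.0286 rect [621.   22.6] [48.1 55.7] 59.0
0.145 n 123 px [242 178  12  13] z 0.1589 circ [ 0.6338 -0.0588] 0.0148 rect [634.  -59.1] [25.8 27.9] 56.5
0.145 n 160 px [214 191  13  15] z 0.1621 circ [ 0.641  -0.1394] 0.0162 rect [ 642.3 -139.1] [29.1 28.7] 3.4
0.145 n 85 px [ 32 332  22  31] z 0.1461 circ [ 0.7866 -0.584 ] 0.0301 rect [ 785.7 -584.9] [ 8.4 60. ] 43.2
0.145 n 98 px [ 43 350  21  34] z 0.1462 circ [ 0.831  -0.5833] 0.0306 rect [ 8
[... 182 characters left out ...]
rc [0.0073 0.0294] 0.128 rect [47.2 11.3] [255.7  95.6] 65.5
0.1 n 136 px [262 181  22  12] z 0.1119 circ [0.6278 0.0179] 0.0261 rect [636.8  12. ] [52.1 24.4] 56.8
0.1 n 213 px [123 193  19  15] z 0.1102 circ [ 0.478  -0.2923] 0.0241 rect [ 478.4 -291.6] [44.6 41.5] 10.0
0.1 n 176 px [234 192  29  19] z 0.1114 circ [ 0.6347 -0.0592] 0.0343 rect [648.4 -65.3] [68.4 32.7] 65.9
0.1 n 121 px [211 210  21  13] z 0.1128 circ [ 0.6456 -0.1419] 0.0238 rect [ 653.3 -147.5] [47.2 23. ] 54.2
0.1 n 164 px [ 31 343  27  41] z 0.1066 circ [ 0.7896 -0.5954] 0.041 rect [ 789.5 -595.6] [ 4.6 81.7] 42.4
0.1 n 184 px [ 81 350  21  34] z 0.1126 circ [ 0.8478 -0.5295] 0.033 rect [ 848.4 -529. ] [ 3.2 65.7] 43.8
```

View pics/s9.png

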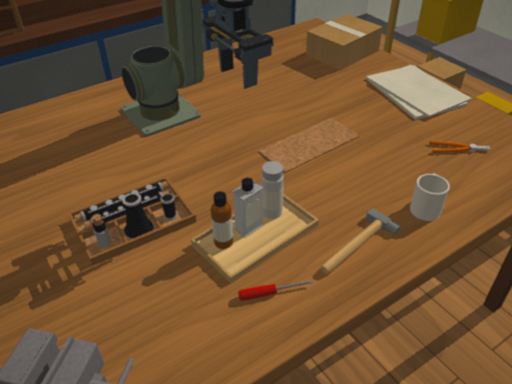

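The final scene view shows the flask (221,220), tin (247,208) and jar (272,190) upright in the supply tray where they started. The barrel stands in its compartment at (168,205), and the bell and mouthpiece haven't moved.

```bash
python3 -c "
from plant import bot
print(bot.job_done())"
```

```text
the job is handed in; nothing more can be done
None
```

The job is handed in at about 73 s: the barrel stands upright in the middle of the empty compartment, the tin, flask and jar measure within about 1 mm of where they stood, and the bell and mouthpiece look unmoved.

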